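# Open the three-row tray, sort the coupling nuts into it by length, and cover it again

### The arm

A 6-joint arm with a two-finger parallel gripper is mounted at the origin on the work surface. World frame = base frame: x ahead of the robot, y to its left, z up, the work surface at z = 0. Lengths are in mm, angles in rad, forces in N, time in s.
With the tool pointing down it reaches from about 350 to 775 mm from the base axis. Payload 7.3 kg.
Tool frame: the origin (TCP) lies at the very end of the fingers, on their centre line; the grasp point (between the pads) lies 19 mm behind it; z points along the fingers, y is the line along which they close (so a half turn about z gives the same grasp; the last joint's range is limited). The gripper opens to 92 mm and grips with 3 to 60 N. Pads are 19 mm wide; open, the fingers measure 130 mm over their backs; the gripper's body (75 mm by 190 mm) begins 47 mm behind the grasp point.
Start: joints at [-1.261, 0.342, 1.524, -0, 1.275, -0.146], TCP at [231.119, -471.412, 226.741] pointing down, gripper open.
Joint ranges: [-2.53, 2.53], [-0.77, 2.02], [0.04, 2.7], [-1, 4.14], [0.28, 2.66], [-3.11, 3.11]. Speed limits (rad/s): [2.57, 2.57, 3.14, 3.14, 3.14, 3.14].

### API

Orientations are given as [roll, pitch, yaw] about the fixed x, y, z axes, in that order (R = Rz(yaw) Ry(pitch) Rx(roll)).
In Python, from plant import get_obs, optics, ticket, finder gives the robot as it stands.
- The arm moves only by the tool send_rows, never from a script. Its arguments are lists of equal length, an entry for each row: "offset": the shift along the tool's x, y, z scaled (see below), a list of three; "delta_rot": the turn, a rotation vector about the tool's x, y, z scaled (see below), a list of three. In form: {"offset": [[dx, dy, dz], ...], "delta_rot": [[rx, ry, rz], ...]}. A call has 1 to 8 rows; each row is the pose to reach, as a shift and turn from the pose commanded when the call began, along the tool's axes at that moment, turning the shorter way round; what a row does not reach only later rows make up. The controller multiplies each number of a shift by 120 mm and each number of a turn by 360 degrees. A row lasts 1/8 s, in which the tool goes at most 62.5 mm and 10.7 degrees, less where a joint would pass 70% of its speed; a pose out of reach is approached as far as the arm can. A call with a number of a shift or a turn outside -1 to 1 is refused whole. A call with a gripper value outside its range is refused whole. "grip" is the opening, from 0 (shut) to 1 (fully open), set as the call begins (left out, the last holds). The fingers move at their own pace and stop on an object; the grip force is fixed at half the most. Time passes only in rows, so rows that repeat a pose let the fingers close. It gives the time, the measured TCP pose, the force, the opening and the grip force at its end, in the units of the state.
- get_obs(): the state, without advancing time (a new reading comes with each control period).
- optics.capture(name): name is "scene" or "top"; returns the picture (400x640x3 uint8, red, green, blue); there is no depth.
- optics.get_calibration(name): a dict with "fx", "fy", "cx", "cy" (pixels), "world_from_camera" (4x4, takes a point from camera to world coordinates). Camera axes: x right, y down, z forward; pixel columns grow to the right and rows downward; lengths in mm; the calibration is good to about 2 mm. A picture is of the moment at which its call begins. get_calibration takes no time and is no camera call.
- ticket.close_job(): hands the job in; it is judged then, once.
Trained networks look in the newest picture that a camera, given by its name, has taken for a name from the list of things; names that differ only in an ending like _2 or _b are one class to them, and where a whole thing is asked for, a point or a joint stands for the part that bears it (a point fixed in the world has none). Each returns a list of dicts, best first, with "confidence" (0 to 1); they miss things now and then, are a little off and sometimes report something else, mostly with a low value. They report only what shows in the picture. A call takes as long as a camera call. They do not tell look-alikes from the thing itself.
- finder.boxes_of(target, camera): "box" ([left, top, right, bottom] in pixels, round what is visible of it).
- finder.silhouettes(target, camera): "region" (400x640 bool, what is visible of it) and "box" ([left, top, right, bottom] in pixels, round what is visible of it).
- finder.pinpoint(target, camera): "uv" ([column, row] in pixels: a listed point, or the origin of a listed thing).
The state is a dict: "time": time; "joint_positions": joint angles; "dq": joint speeds; "tau": joint torques, N m; "tool_pos": TCP position; "tcp_rot": TCP orientation; "contact_force": force on the tool from outside, world axes, zero at the start; "moment": the same for the moment, N m; "grip_width": finger opening in mm; "finger_force": force on a finger pad.
Only numpy, scipy, OpenCV 4.12 (cv2) and the standard library are available. Lean on these libraries where they do the work, as an engineer would, in place of code of your own. Each camera call takes 0.05 s, during which the arm holds its last target. There are 200 camera calls.

### The job

Lift the cover off the tray and lay it aside, then sort the loose hex coupling nuts by length into the tray's three rows: each row takes the nuts of the same length as the sample fixed on the ledge at its head, and every nut must end up lying on its side on the floor of its row, not standing or propped on a divider. When all are in, put the cover back on so that it sits square, level and fully down on the rim all round, then let go. Leave the other things on the bench where they are.

Things in the scene. Friction and masses are not known exactly. Their poses are not given: they have to be found in the camera images.
- tray: Wooden tray screwed to the bench, 152 x 204 mm outside (x, y), rim 42 mm high, walls 6 mm, floor top at 6 mm. Two dividers 4 mm thick, tops at 18 mm, run along x and make three rows 140 mm long, 61 mm or more wide, centred at y = -66, 0, +66 mm. Past its +x wall a ledge 40 mm deep, 14 mm high, bears the samples. Origin: centre of the underside (without ledge), on the bench; z up.
- tray_rim (a point): Centre of the tray's mouth, level with the top of the rim (42 mm above the tray's origin); axes as the tray's.
- sample_short: Sample hex coupling nut, 26 mm long, 20 mm across flats, fixed lying across the ledge, 97 mm in +x from the tray's centre, at the head of the row for this length; which row that is varies. Origin: its centre; axes parallel to the tray's (length along y), so its row lies 27 to 167 mm from it in its -x.
- sample_mid: Sample hex coupling nut, 38 mm long, 20 mm across flats, fixed lying across the ledge, 97 mm in +x from the tray's centre, at the head of the row for this length; which row that is varies. Origin: its centre; axes parallel to the tray's (length along y), so its row lies 27 to 167 mm from it in its -x.
- sample_long: Sample hex coupling nut, 50 mm long, 20 mm across flats, fixed lying across the ledge, 97 mm in +x from the tray's centre, at the head of the row for this length; which row that is varies. Origin: its centre; axes parallel to the tray's (length along y), so its row lies 27 to 167 mm from it in its -x.
- nut_short_a: Loose hexagonal steel coupling nut, 26 mm long, 20 mm across flats, 23 mm across corners, about 49 g. Origin: its centre; x along its length. Starts lying on a flat, origin 10 mm above the bench, with a corner edge at mid height on either side. Absent in some starts.
- nut_short_b: Loose hexagonal steel coupling nut, 26 mm long, 20 mm across flats, 23 mm across corners, about 49 g. Origin: its centre; x along its length. Starts lying on a flat, origin 10 mm above the bench, with a corner edge at mid height on either side. Absent in some starts.
- nut_mid_a: Loose hexagonal steel coupling nut, 38 mm long, 20 mm across flats, 23 mm across corners, about 72 g. Origin: its centre; x along its length. Starts lying on a flat, origin 10 mm above the bench, with a corner edge at mid height on either side. Absent in some starts.
- nut_mid_b: Loose hexagonal steel coupling nut, 38 mm long, 20 mm across flats, 23 mm across corners, about 72 g. Origin: its centre; x along its length. Starts lying on a flat, origin 10 mm above the bench, with a corner edge at mid height on either side. Absent in some starts.
- nut_long_a: Loose hexagonal steel coupling nut, 50 mm long, 20 mm across flats, 23 mm across corners, about 95 g. Origin: its centre; x along its length. Starts lying on a flat, origin 10 mm above the bench, with a corner edge at mid height on either side. Absent in some starts.
- nut_long_b: Loose hexagonal steel coupling nut, 50 mm long, 20 mm across flats, 23 mm across corners, about 95 g. Origin: its centre; x along its length. Starts lying on a flat, origin 10 mm above the bench, with a corner edge at mid height on either side. Absent in some starts.
- cover: Loose aluminium tray cover, about 350 g: plate 154 x 206 x 4 mm (x, y, z), underside at z = 6 mm; below it four strips go inside the rim with 4 mm play all round. On top, in the centre, a wooden bar handle 18 mm wide (x), 90 mm long (y), z = 10 to 44 mm. Origin: centre, at the strips' lower edges; z up. Fits either way round (half turn). Starts seated on the tray.
- cover_seat (a point): Centre of the underside of the cover's plate (6 mm above the cover's origin): the face that rests on the rim.
- shroud: Bystander: grey plastic curling-stone handle shroud, 105 mm base with a gooseneck grip, 75 mm high. Origin: centre of the underside.
- weight: Bystander: bronze weight block, 60 x 90 x 45 mm, 2 kg. Origin: centre of the underside.
- grommet: Bystander: black rubber grommet, 42 mm across, 12 mm high. Origin: centre of the underside.
- nutdriver: Bystander: steel nut driver with black handle, 240 mm long, lying along its x. Origin: underside near its middle.
There are look-alikes about, which are no part of the job. Leave any blue or turquoise look-alike of the nut_long_a alone.

How it is judged (in metres and radians):
On the way, in this order (a step that is already met when the one before it is completed fails the run):
1. the cover is off the tray (horizontal distance between cover_seat and tray_rim above 0.15 m), for 0.2 s.
2. every nut present lies flat in the row headed by the sample of its length (y of nut_short_a in the frame of sample_short between -0.024 and 0.024 m and x of nut_short_a in the frame of sample_short between -0.164 and -0.03 m and z of each of nut_short_a, nut_short_b, nut_mid_a, nut_mid_b, nut_long_a, nut_long_b in the frame of tray below 0.021 m and angle between nut_short_a's own x axis and vertical between 1.35 and 1.79 rad and linear speed of each of nut_short_a, nut_short_b, nut_mid_a, nut_mid_b, nut_long_a, nut_long_b below 0.03 m/s and y of nut_short_b in the frame of sample_short between -0.024 and 0.024 m and x of nut_short_b in the frame of sample_short between -0.164 and -0.03 m and angle between nut_short_b's own x axis and vertical between 1.35 and 1.79 rad and y of nut_mid_a in the frame of sample_mid between -0.024 and 0.024 m and x of nut_mid_a in the frame of sample_mid between -0.164 and -0.03 m and angle between nut_mid_a's own x axis and vertical between 1.35 and 1.79 rad and y of nut_mid_b in the frame of sample_mid between -0.024 and 0.024 m and x of nut_mid_b in the frame of sample_mid between -0.164 and -0.03 m and angle between nut_mid_b's own x axis and vertical between 1.35 and 1.79 rad and y of nut_long_a in the frame of sample_long between -0.024 and 0.024 m and x of nut_long_a in the frame of sample_long between -0.164 and -0.03 m and angle between nut_long_a's own x axis and vertical between 1.35 and 1.79 rad and y of nut_long_b in the frame of sample_long between -0.024 and 0.024 m and x of nut_long_b in the frame of sample_long between -0.164 and -0.03 m and angle between nut_long_b's own x axis and vertical between 1.35 and 1.79 rad), for 0.2 s.
3. the cover is seated on the rim (z of cover_seat in the frame of tray_rim between -0.003 and 0.0025 m and horizontal distance between cover_seat and tray_rim below 0.009 m and angle between the x axis of cover and the x axis of tray, either way round below 0.12 rad and angle between cover's own z axis and vertical below 0.03 rad and linear speed of cover below 0.03 m/s), for 0.2 s.
At the end, for the whole second after the job is handed in: Every nut lies still on the floor of its sample's row: flat within 0.22 rad, centre within 24 mm of the row's centreline, lower than 21 mm in the tray. The cover is on the rim within 2.5 mm, centred within 9 mm, square within 0.12 rad, level within 0.03 rad (all of step 2 and all of step 3); the robot touches nothing.
It fails at once if the shroud is pushed more than 4 cm out of place (distance of shroud from where it was at the start of the episode above 0.04 m).
It fails at once if the weight is pushed more than 4 cm out of place (distance of weight from where it was at the start of the episode above 0.04 m).
It fails at once if the grommet is pushed more than 4 cm out of place (distance of grommet from where it was at the start of the episode above 0.04 m).
It fails at once if the nutdriver is pushed more than 4 cm out of place (distance of nutdriver from where it was at the start of the episode above 0.04 m).
Of nut_short_a, nut_short_b, nut_mid_a, nut_mid_b, nut_long_a, nut_long_b only 4 to 6 are there at a start; the rules pass over those that are not, and their reading is None.
At some moment in a run one of nut_short_a, nut_short_b, nut_mid_a, nut_mid_b, nut_long_a, nut_long_b may be knocked a few centimetres aside while the robot is not near it.
Once in a run the grip may slacken for a moment while it holds something.
It also fails if it takes over 210 s, if anything falls off the work surface, if the arm or the gripper's body presses on something with over 40 N, if the wrist force passes 120 N, or if a joint passes its speed limit or range.

## Working session

There is one attempt and no reset: what is moved stays moved. The work goes in short steps, Python scripts to look and compute and a tool call to move; the robot and the scene stay as the last step left them, time stands still between calls to the robot, and variables do not carry over. Pictures are saved under pics/ and viewed, at most 14 in all, crops included, and the job is handed in when it is done.

Besides the shell and the picture viewer there is one more tool, called after "Call:" as name(argument=value, ...) on one line, values as JSON. send_rows: Moves the arm, as the interface text tells. Its arguments: {"type":"object","properties":{"offset":{"type":"array"},"delta_rot":{"type":"array"},"grip":{"type":"number"}},"required":["offset","delta_rot"]}

```bash
mkdir -p pics; ls
cat > h.py <<'E'
import numpy as np, cv2
from plant import get_obs, optics, ticket, finder
def snap(cam,name):
    im=optics.capture(cam); cv2.imwrite(f'pics/{name}.png',im[:,:,::-1]); return im
def ray(cam,uv,z):
    c=optics.get_calibration(cam); T=np.array(c['world_from_camera'])
    d=T[:3,:3]@np.array([(uv[0]-c['cx'])/c['fx'],(uv[1]-c['cy'])/c['fy'],1]); o=T[:3,3]
    return o+d*(z-o[2])/d[2]
def proj(cam,p):
    c=optics.get_calibration(cam); T=np.linalg.inv(np.array(c['world_from_camera']))
    q=T[:3,:3]@np.array(p,float)+T[:3,3]
    return np.array([c['fx']*q[0]/q[2]+c['cx'],c['fy']*q[1]/q[2]+c['cy']])
E
python3 - <<'E'
from h import *
np.set_printoptions(precision=2,suppress=True)
for c in('scene','top'):
    snap(c,c+'0'); k=optics.get_calibration(c); print(c,k['fx'],k['cx'],k['cy'],np.array(k['world_from_camera']))
o=get_obs(); print(o['tool_pos'],o['tcp_rot'],o['grip_width'],o['time'])
E
```

```text
pics
scene 463.46754703267726 318.9527224937874 205.997036283649 [[  -0.49    0.55   -0.67 1432.33]
 [   0.87    0.3    -0.39  614.75]
 [  -0.01   -0.78   -0.63  874.65]
 [   0.      0.      0.      1.  ]]
top 439.8632962971589 313.0001897649761 197.92781474275304 [[   0.02   -0.99    0.14  393.8 ]
 [  -1.     -0.02    0.    119.  ]
 [  -0.     -0.14   -0.99 1120.58]
 [   0.      0.      0.      1.  ]]
[ 231.   -471.07  226.12] [-3.14 -0.    0.46] 91.54928839992255 0.1
```

View pics/top0.png

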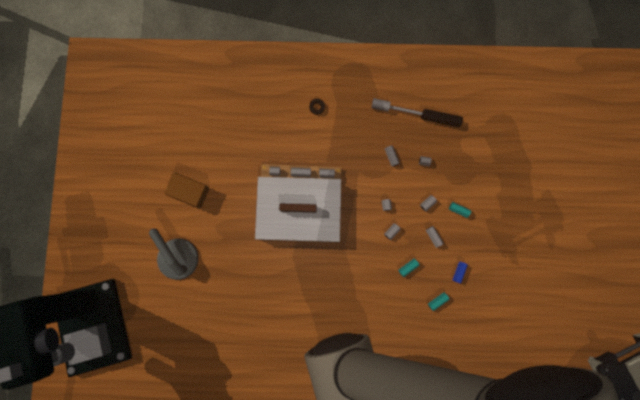

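View pics/scene0.png

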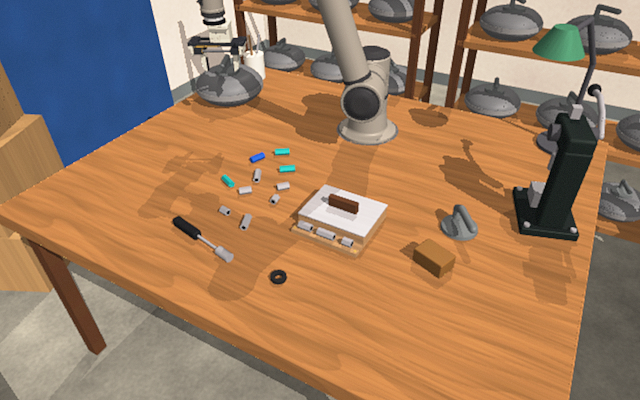

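The top view shows six grey nuts: long at (392,156) and (435,238), mid at (429,203) and (393,231), short at (426,161) and (387,205). There are four blue or turquoise look-alikes. The tray is at (300,209), with samples short (274,171), long (299,173) and mid (326,173), to be checked by measurement.

```bash
cat >> h.py <<'E'
from scipy.optimize import minimize
S=8
def hexverts(x,y,yaw,L,z=10):
    a=np.arange(6)*np.pi/3; r=20/np.sqrt(3)
    P=np.array([[s*L/2,r*np.cos(t),r*np.sin(t)] for s in(-1,1) for t in a])
    c,s=np.cos(yaw),np.sin(yaw)
    return P@np.array([[c,-s,0],[s,c,0],[0,0,1]]).T+[x,y,z]
def blobs(im,roi,smax=60,vmin=70,amin=25):
    hsv=cv2.cvtColor(im,cv2.COLOR_RGB2HSV); m=((hsv[...,1]<smax)&(hsv[...,2]>vmin)).astype(np.uint8)
    k=np.zeros_like(m); k[roi[1]:roi[3],roi[0]:roi[2]]=1; m*=k
    n,lab,st,ce=cv2.connectedComponentsWithStats(m)
    return [(lab==i) for i in range(1,n) if amin<st[i,4]<500]
def fit(cam,mask,z=10):
    v,u=np.nonzero(mask); W=np.array([ray(cam,(a,b),z+3)[:2] for a,b in zip(u,v)])
    c=W.mean(0); w,V=np.linalg.eigh(np.cov(W.T)); yaw=np.arctan2(V[1,1],V[0,1])
    u0,v0,u1,v1=u.min()-6,v.min()-6,u.max()+7,v.max()+7
    t=mask[v0:v1,u0:u1].astype(float)
    def cost(p):
        q=np.array([proj(cam,x) for x in hexverts(p[0],p[1],p[2]/20,p[3],z)])
        q=((q-[u0,v0]+.5)*S).astype(np.float32)
        h=cv2.convexHull(q).reshape(-1,2); b=np.zeros((t.shape[0]*S,t.shape[1]*S),np.uint8)
        cv2.fillConvexPoly(b,np.round(h*16-8).astype(np.int32),255,shift=4)
        b=cv2.resize(b,(t.shape[1],t.shape[0]),interpolation=cv2.INTER_AREA)/255.
        return ((b-t)**2).sum()
    best=None
    for L in(26,38,50):
        s=np.array([[c[0],c[1],yaw*20,L]]*5); s[1,0]+=4; s[2,1]+=4; s[3,2]+=5; s[4,3]+=5
        r=minimize(cost,s[0],method='Nelder-Mead',options=dict(initial_simplex=s,maxiter=150))
        if best is None or r.fun<best.fun: best=r
    x,y,a,L=best.x; a=(a/20+np.pi/2)%np.pi-np.pi/2
    return x,y,a,L,best.fun,(u.mean(),v.mean(),len(u))
ROI=(350,135,480,330)
def nuts(cam='top',im=None,roi=ROI):
    im=optics.capture(cam) if im is None else im
    return [fit(cam,m) for m in blobs(im,roi)]
def show(rs):
    for x,y,a,L,f,uv in rs: print('x%.1f y%.1f yaw%.2f L%.1f f%.1f px(%d,%d) n%d'%(x,y,a,L,f,*uv))
E
python3 - <<'E'
from h import *
im=cv2.imread('pics/top0.png')[:,:,::-1].copy()
show(nuts('top',im))
print('samples'); show([fit('top',m,24) for m in blobs(im,(262,163,338,177),amin=15)])
# cover plate
hsv=cv2.cvtColor(im,cv2.COLOR_RGB2HSV); m=((hsv[...,1]<60)&(hsv[...,2]>90)).astype(np.uint8)
n,lab,st,ce=cv2.connectedComponentsWithStats(m); i=lab[225,270]; print(st[i])
v,u=np.nonzero(lab==i); W=np.array([ray('top',p,46)[:2] for p in zip(u,v)],np.float32)
print('cover',cv2.minAreaRect(W))
for n in ('tray_rim','cover_seat'):
    for c in('scene','top'):
        if n=='tray_rim': snap(c,c+'1')
        r=finder.pinpoint(n,c); print(n,c,[(d['confidence'],d['uv'],ray(c,d['uv'],42).round(1)) for d in r[:1]])
for n in('shroud','weight','grommet','nutdriver'):
    r=finder.boxes_of(n,'top')[0]; b=r['box']; print(n,r['confidence'],b,ray('top',b[:2],0).round(),ray('top',b[2:],0).round())
print('base',proj('top',[0,0,0]),[ray('top',p,0).round() for p in((75,40),(639,48),(45,300))])
E
```

```text
Traceback (most recent call last):
  File "h.py", line 47, in nuts
    return [fit(cam,m) for m in blobs(im,roi)]
            ~~~^^^^^^^
  File "h.py", line 40, in fit
    r=minimize(cost,s[0],method='Nelder-Mead',options=dict(initial_simplex=s,maxiter=150))
  File "h.py", line 31, in cost
    q=np.array([proj(cam,x) for x in hexverts(p[0],p[1],p[2]/20,p[3],z)])
                ~~~~^^^^^^^
  File "h.py", line 10, in proj
    c=optics.get_calibration(cam); T=np.linalg.inv(np.array(c['world_from_camera']))
ValueError: time passes only in moves, steps and waits
```

```bash
python3 - <<'E'
s=open('h.py').read()
s=s.replace("def snap","from functools import lru_cache\n@lru_cache(None)\ndef cal(cam): return optics.get_calibration(cam)\ndef snap",1).replace("c=optics.get_calibration(cam);","c=cal(cam);")
open('h.py','w').write(s)
E
python3 - <<'E'
from h import *
im=cv2.imread('pics/top0.png')[:,:,::-1].copy()
show(nuts('top',im))
print('samples'); show([fit('top',m,24) for m in blobs(im,(262,163,338,177),amin=15)])
hsv=cv2.cvtColor(im,cv2.COLOR_RGB2HSV); m=((hsv[...,1]<60)&(hsv[...,2]>90)).astype(np.uint8)
n,lab,st,ce=cv2.connectedComponentsWithStats(m); i=lab[225,270]; print(st[i])
v,u=np.nonzero(lab==i); W=np.array([ray('top',p,46)[:2] for p in zip(u,v)],np.float32)
print('cover',cv2.minAreaRect(W))
for c in('scene','top'):
    snap(c,c+'1')
    for n in ('tray_rim','cover_seat'):
        r=finder.pinpoint(n,c); print(n,c,[(d['confidence'],d['uv'],ray(c,d['uv'],42).round(1)) for d in r[:1]])
for n in('shroud','weight','grommet','nutdriver'):
    r=finder.boxes_of(n,'top')
    if r: r=r[0];b=r['box']; print(n,r['confidence'],b,ray('top',b[:2],0).round(),ray('top',b[2:],0).round())
print('base',proj('top',[0,0,0]),[ray('top',p,0).round() for p in((75,40),(639,48),(45,300))])
E
```

```text
x663.8 y-76.6 yaw0.45 L43.0 f27.0 px(391,155) n126
x653.5 y-162.8 yaw-0.21 L9.9 f6.3 px(425,160) n53
x542.8 y-169.8 yaw-0.72 L30.5 f22.1 px(428,202) n102
x535.8 y-62.6 yaw-1.39 L15.3 f3.0 px(386,204) n69
x468.7 y-77.7 yaw-0.79 L32.3 f21.3 px(392,231) n105
x458.3 y-183.4 yaw0.52 L46.5 f29.3 px(434,236) n144
samples
x614.5 y223.6 yaw0.02 L13.9 f2.7 px(274,170) n64
x614.3 y156.8 yaw-1.55 L46.7 f27.3 px(300,171) n135
x613.1 y91.2 yaw-1.55 L33.3 f22.9 px(326,172) n94
[ 256  177   85   65 4883]
cover ((517.5404052734375, 159.67262268066406), (205.13015747070312, 155.80152893066406), 89.40081787109375)
tray_rim scene [(0.46, [197.1, 236.4], array([ 803.1, -125.9,   42. ]))]
cover_seat scene [(0.59, [342.8, 207.7], array([510.1, 159.8,  42. ]))]
tray_rim top []
cover_seat top [(0.83, [298.8, 211.3], array([510.7, 158.2,  42. ]))]
shroud 0.8 [150.1, 227.3, 196.7, 280.9] [466. 538.   0.] [334. 411.   0.]
weight 0.79 [166.1, 170.7, 207.7, 210.6] [614. 507.   0.] [512. 393.   0.]
grommet 0.46 [309.8, 98.5, 324.6, 113.1] [817. 138.   0.] [778.  98.   0.]
nutdriver 0.78 [372.6, 99.6, 464.9, 126.6] [817. -29.   0.] [ 748. -271.    0.]
base [359.85777621 426.35448722] [array([969., 778.,   0.]), array([ 977., -747.,    0.]), array([280., 787.,   0.])]
```

```bash
python3 - <<'E'
s=open('h.py').read()
s=s.replace("smax=60,vmin=70,amin=25","smax=110,vmin=30,amin=40")
s=s.replace("for L in(26,38,50):","for L in(26,38,50):\n      for dy in (0,):").replace("        s=np.array([[c[0]","        s=np.array([[c[0]").replace("p[3],z)","L,z)").replace("    for L in(26,38,50):\n      for dy in (0,):","    for L in(26,38,50):")
s=s.replace("s=np.array([[c[0],c[1],yaw*20,L]]*5); s[1,0]+=4; s[2,1]+=4; s[3,2]+=5; s[4,3]+=5","s=np.array([[c[0],c[1],yaw*20]]*4); s[1,0]+=4; s[2,1]+=4; s[3,2]+=5")
s=s.replace("if best is None or r.fun<best.fun: best=r","if best is None or r.fun<best.fun: best=r; r.L=L").replace("x,y,a,L=best.x;","x,y,a=best.x; L=best.L;")
open('h.py','w').write(s)
E
python3 - <<'E'
from h import *
im=cv2.imread('pics/top0.png')[:,:,::-1].copy()
hsv=cv2.cvtColor(im,cv2.COLOR_RGB2HSV)
print(hsv[150:168,392,1],hsv[150:168,392,2]); print(hsv[161,415:436,1],hsv[161,415:436,2])
show(nuts('top',im))
print('samples'); show([fit('top',m,24) for m in blobs(im,(262,160,338,177),amin=15)])
for n,uv in(('a',(391,155)),('b',(430,190))): pass
z=cv2.resize(im[140:260,370:460],None,fx=6,fy=6,interpolation=cv2.INTER_CUBIC)[:,:,::-1].copy()
for x,y,a,L,f,uv in nuts('top',im):
    q=np.array([proj('top',p) for p in hexverts(x,y,a,L)]); h=cv2.convexHull(((q-[370,140]+.5)*6).astype(np.float32)).astype(int); cv2.polylines(z,[h],True,(0,0,255),1)
cv2.imwrite('pics/z.png',cv2.resize(z,(450,600)))
E
```

```text
[ 36  32  33  31  37  33  32  33  36  31  30  30  31  35  48  69 136 169] [100 103 108 106 110 107 104 107 106 107 101 103 100  96 100  92 103 116]
[185 181 185 165 131  65  35  39  36  38  36  35  33  32  37  57 111 155
 180 176 183] [110 111 106  96  74  74  88  97  99 101 100 103 100 103 103  94  87  74
  71  81  96]
x664.0 y-76.8 yaw0.37 L50.0 f6.2 px(391,155) n171
x651.9 y-162.6 yaw1.41 L26.0 f5.4 px(425,160) n95
x543.6 y-169.5 yaw-0.85 L38.0 f7.1 px(428,202) n142
x536.3 y-62.6 yaw0.18 L26.0 f5.3 px(386,204) n98
x527.6 y-248.2 yaw1.19 L26.0 f127.9 px(459,209) n70
x469.3 y-77.2 yaw-0.76 L38.0 f6.7 px(392,230) n139
x457.8 y-183.0 yaw0.55 L50.0 f6.0 px(434,236) n188
x380.2 y-119.1 yaw-0.87 L26.0 f131.9 px(408,267) n69
x370.2 y-244.3 yaw-0.22 L26.0 f139.0 px(459,271) n72
x297.0 y-188.2 yaw-0.96 L26.0 f133.7 px(438,301) n68
samples
x612.9 y223.2 yaw-1.53 L26.0 f10.7 px(274,171) n113
x613.5 y157.7 yaw1.54 L50.0 f9.1 px(300,171) n191
x613.2 y91.4 yaw-1.54 L38.0 f10.1 px(326,172) n128
```

View pics/z.png

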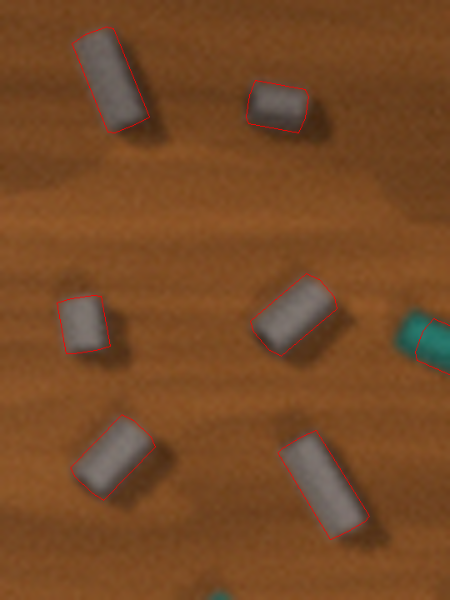

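Fits are tight. Rows: short at y≈223.5, long at 157.5, mid at 91.5, with the tray centre at about (516, 157.5) and yaw about 0. Next I write a move planner.

```bash
cat > plan.py <<'E'
import numpy as np, sys, math
from plant import get_obs
def plan(wps,step=50,settle=1,start=None):
    """wps: (x,y,z,yawdeg[,step]) world; prints calls"""
    if start is None:
        o=get_obs(); p=np.array(o['tool_pos'],float); yaw=math.degrees(o['tcp_rot'][2])
        print('t%.1f'%o['time'],p.round(1),'rot',np.round(o['tcp_rot'],3),'w%.1f'%o['grip_width'],'F',np.round(o['contact_force'],1))
    else: p,yaw=np.array(start[:3],float),start[3]
    for w in wps:
        st=w[4] if len(w)>4 else step
        tgt=np.array(w[:3],float)
        dyaw=(w[3]-yaw+180)%360-180
        d0=tgt-p; k=1
        a=math.radians(yaw); R=np.array([[math.cos(a),math.sin(a),0],[math.sin(a),-math.cos(a),0],[0,0,-1]])
        dt=R.T@d0; m=np.abs(dt).max()
        if m>119:   # split, all turning in the first part
            k=math.ceil(m/119)
        for i in range(k):
            # axes after turning differ; recompute
            a=math.radians(yaw); R=np.array([[math.cos(a),math.sin(a),0],[math.sin(a),-math.cos(a),0],[0,0,-1]])
            d=R.T@(tgt-p); f=min(1,119.5/max(np.abs(d).max(),1e-6)); d=d*f
            n=max(math.ceil(np.linalg.norm(d)/st),math.ceil(abs(dyaw)/9.5),1)
            n=min(n,8)
            last=f==1
            nn=min(8,n+(settle if last else 0))
            fr=[min(1,(j+1)/n) for j in range(nn)]
            D=np.round(d/120,3); r=round(-dyaw/360,4)
            print('{"offset":[%s],"delta_rot":[%s]}'%(",".join("[%g,%g,%g]"%tuple(np.round(D*q,3)+0) for q in fr),",".join("[0,0,%g]"%(round(r*q,4)+0) for q in fr)))
            p=p+R@(D*120); yaw=yaw-r*360; dyaw=0
            if last: break
        print('  ->',p.round(1),round(yaw,1))
E
python3 -c "
from plan import *
plan([(516.5,158.5,140,90),(516.5,158.5,52,90,30)])"
```

```text
t0.6 [ 231.1 -471.4  226.7] rot [3.142 0.    0.456] w91.9 F [ 0.5 -0.1  0.9]
{"offset":[[0.142,-0.117,0.023],[0.285,-0.235,0.046],[0.427,-0.352,0.069],[0.569,-0.469,0.093],[0.711,-0.586,0.116],[0.854,-0.704,0.139],[0.996,-0.821,0.162]],"delta_rot":[[0,0,-0.0254],[0,0,-0.0507],[0,0,-0.0761],[0,0,-0.1014],[0,0,-0.1268],[0,0,-0.1521],[0,0,-0.1775]]}
{"offset":[[0.332,0.15,0.046],[0.664,0.301,0.091],[0.996,0.451,0.137]],"delta_rot":[[0,0,0],[0,0,0],[0,0,0]]}
{"offset":[[0.332,0.151,0.046],[0.664,0.301,0.091],[0.996,0.452,0.137]],"delta_rot":[[0,0,0],[0,0,0],[0,0,0]]}
{"offset":[[0.332,0.15,0.046],[0.664,0.301,0.091],[0.996,0.451,0.137]],"delta_rot":[[0,0,0],[0,0,0],[0,0,0]]}
{"offset":[[0.332,0.151,0.046],[0.664,0.301,0.091],[0.996,0.452,0.137]],"delta_rot":[[0,0,0],[0,0,0],[0,0,0]]}
  -> [511.6 147.8 141.5] 90.0
{"offset":[[0.022,0.01,0.186],[0.044,0.02,0.373],[0.067,0.03,0.56],[0.089,0.04,0.746],[0.089,0.04,0.746]],"delta_rot":[[0,0,0],[0,0,0],[0,0,0],[0,0,0],[0,0,0]]}
  -> [516.4 158.5  52. ] 90.0
```

Call:
send_rows(offset=[[0.5,-0.4,0.08],[0.8,-0.6,0.12],[1,-0.8,0.16],[1,-0.8,0.16],[1,-0.8,0.16],[1,-0.8,0.16],[1,-0.8,0.16]], delta_rot=[[0,0,-0.0254],[0,0,-0.0507],[0,0,-0.0761],[0,0,-0.1014],[0,0,-0.1268],[0,0,-0.1521],[0,0,-0.1775]])

```text
time: 1.48
tool_pos: [296.7, -332.4, 207.7]
tcp_rot: [3.141, 0.0, 1.576]
contact_force: [0.0, -0.9, -1.1]
grip_width: 92.0
finger_force: 0.0
```

Call:
send_rows(offset=[[0.333,0.15,0.045],[0.667,0.3,0.09],[1,0.45,0.135]], delta_rot=[[0,0,0],[0,0,0],[0,0,0]])

```text
time: 1.85
tool_pos: [351.0, -211.3, 191.3]
tcp_rot: [3.141, 0.0, 1.57]
contact_force: [0.5, 0.2, 1.0]
grip_width: 91.7
finger_force: 0.0
```

Call:
send_rows(offset=[[0.333,0.15,0.045],[0.667,0.3,0.09],[1,0.45,0.135]], delta_rot=[[0,0,0],[0,0,0],[0,0,0]])

```text
time: 2.22
tool_pos: [405.1, -91.1, 175.2]
tcp_rot: [3.141, 0.0, 1.571]
contact_force: [0.4, 0.0, 0.3]
grip_width: 91.4
finger_force: 0.0
```

Call:
send_rows(offset=[[0.333,0.15,0.045],[0.667,0.3,0.09],[1,0.45,0.135]], delta_rot=[[0,0,0],[0,0,0],[0,0,0]])

```text
time: 2.6
tool_pos: [459.2, 29.1, 158.9]
tcp_rot: [3.141, 0.0, 1.571]
contact_force: [-0.0, -0.1, -0.6]
grip_width: 91.6
finger_force: 0.0
```

Call:
send_rows(offset=[[0.333,0.15,0.045],[0.667,0.3,0.09],[1,0.45,0.135],[1,0.45,0.135]], delta_rot=[[0,0,0],[0,0,0],[0,0,0],[0,0,0]])

```text
time: 3.1
tool_pos: [512.9, 149.9, 142.1]
tcp_rot: [-3.141, -0.0, 1.574]
contact_force: [-0.2, -0.6, 0.8]
grip_width: 91.7
finger_force: 0.0
```

Call:
send_rows(offset=[[0.07,0.026,0.25],[0.07,0.026,0.5],[0.07,0.026,0.65],[0.07,0.026,0.75],[0.07,0.026,0.75]], delta_rot=[[0,0,0],[0,0,0],[0,0,0],[0,0,0],[0,0,0]])

```text
time: 3.72
tool_pos: [515.2, 155.5, 52.3]
tcp_rot: [-3.14, 0.0, 1.571]
contact_force: [0.7, 0.2, -0.8]
grip_width: 91.6
finger_force: 0.0
```

Call:
send_rows(offset=[[0,0,0],[0,0,0],[0,0,0],[0,0,0],[0,0,0],[0,0,0],[0,0,0],[0,0,0]], delta_rot=[[0,0,0],[0,0,0],[0,0,0],[0,0,0],[0,0,0],[0,0,0],[0,0,0],[0,0,0]], grip=0)

```text
time: 4.72
tool_pos: [515.9, 156.1, 52.7]
tcp_rot: [3.141, 0.0, 1.571]
contact_force: [-0.1, -0.0, -1.5]
grip_width: 18.1
finger_force: 30.0
```

Call:
send_rows(offset=[[0,0,-0.06],[0,0,-0.14],[0,0,-0.22],[0,0,-0.3],[0,0,-0.3]], delta_rot=[[0,0,0],[0,0,0],[0,0,0],[0,0,0],[0,0,0]])

```text
time: 5.35
tool_pos: [516.2, 156.2, 89.8]
tcp_rot: [3.14, -0.0, 1.571]
contact_force: [-0.0, 0.6, -2.5]
grip_width: 17.7
finger_force: 30.0
```

Call:
send_rows(offset=[[0.04,-0.06,0],[0.12,-0.2,0],[0.24,-0.4,0],[0.36,-0.6,0],[0.48,-0.8,0],[0.57,-0.95,0],[0.6,-1,0],[0.6,-1,0]], delta_rot=[[0,0,0],[0,0,0],[0,0,0],[0,0,0],[0,0,0],[0,0,0],[0,0,0],[0,0,0]])

```text
time: 6.35
tool_pos: [395.6, 228.3, 88.8]
tcp_rot: [3.141, 0.0, 1.572]
contact_force: [-0.5, -0.4, -2.3]
grip_width: 17.6
finger_force: 30.0
```

Call:
send_rows(offset=[[0,-0.1,0],[0,-0.25,0],[0,-0.37,0],[0,-0.37,0]], delta_rot=[[0,0,0],[0,0,0],[0,0,0],[0,0,0]])

```text
time: 6.85
tool_pos: [350.3, 227.8, 88.7]
tcp_rot: [-3.141, 0.0, 1.571]
contact_force: [1.2, 0.3, -3.5]
grip_width: 17.4
finger_force: 30.0
```

Call:
send_rows(offset=[[0,0,0.15],[0,0,0.3],[0,0,0.42],[0,0,0.5],[0,0,0.55],[0,0,0.58],[0,0,0.59],[0,0,0.59]], delta_rot=[[0,0,0],[0,0,0],[0,0,0],[0,0,0],[0,0,0],[0,0,0],[0,0,0],[0,0,0]])

```text
time: 7.85
tool_pos: [351.4, 228.1, 18.1]
tcp_rot: [3.141, -0.0, 1.571]
contact_force: [0.3, -0.5, -2.9]
grip_width: 17.9
finger_force: 30.0
```

Call:
send_rows(offset=[[0,0,0],[0,0,0],[0,0,0],[0,0,0],[0,0,0],[0,0,0]], delta_rot=[[0,0,0],[0,0,0],[0,0,0],[0,0,0],[0,0,0],[0,0,0]], grip=0.7)

```text
time: 8.6
tool_pos: [351.2, 228.0, 17.9]
tcp_rot: [3.142, 0.0, 1.571]
contact_force: [0.2, 0.1, -0.5]
grip_width: 63.9
finger_force: 0.0
```

Call:
send_rows(offset=[[0,0,-0.3],[0,0,-0.7],[0,0,-1],[0,0,-1]], delta_rot=[[0,0,0],[0,0,0],[0,0,0],[0,0,0]])

```text
time: 9.1
tool_pos: [352.7, 228.7, 140.2]
tcp_rot: [3.136, -0.002, 1.571]
contact_force: [0.2, 0.9, -0.8]
grip_width: 64.1
finger_force: 0.0
```

```bash
sed -i 's/        for i in range(k):/        while True:/' plan.py
python3 - <<'E'
from h import *
im=snap('top','top2'); show([r for r in nuts('top',im) if r[4]<30])
import cv2
snap('scene','scene2')
E
```

```text
x664.2 y-76.5 yaw0.37 L50.0 f5.5 px(391,155) n172
x652.1 y-162.6 yaw1.39 L26.0 f6.0 px(425,160) n94
x543.6 y-169.6 yaw-0.84 L38.0 f7.1 px(428,202) n141
x536.6 y-62.6 yaw0.18 L26.0 f5.1 px(386,204) n97
x469.2 y-77.0 yaw-0.77 L38.0 f6.2 px(392,230) n140
x457.8 y-183.0 yaw0.53 L50.0 f6.5 px(434,236) n188
```

View pics/top2.png

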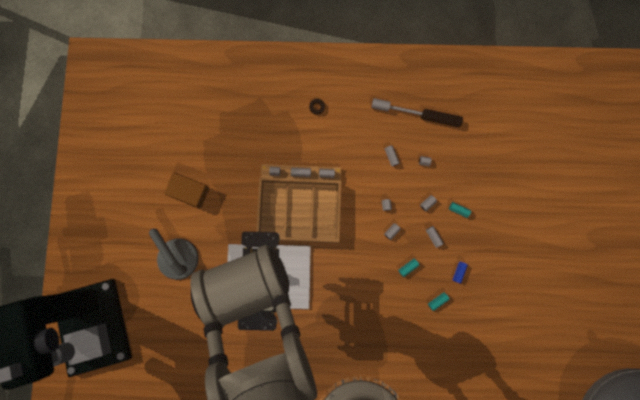

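Tray is open and the cover lies flat at (270,275). Now the cycle for nut 1, short at (537,-63), gripped end to end.

```bash
cat >> plan.py <<'E'
def cycle(nx,ny,a,px,py,start=None):
    psi=math.degrees(a)+90
    plan([(nx,ny,90,psi),(nx,ny,4,psi,30),(nx,ny,80,psi,40),(px,py,80,90,45),(px,py,10.5,90,20),(px,py,90,90,50)],start=start)
E
python3 -c "
from plan import *
cycle(536.6,-62.6,.18,496,236.5)"
```

```text
t9.2 [350.9 227.9 137.6] rot [-3.142  0.     1.571] w63.9 F [-0.3  0.8  0.2]
{"offset":[[-0.332,0.212,0.054],[-0.664,0.424,0.109],[-0.996,0.636,0.163]],"delta_rot":[[0,0,-0.0095],[0,0,-0.0191],[0,0,-0.0286]]}
{"offset":[[-0.332,0.136,0.05],[-0.664,0.272,0.099],[-0.996,0.408,0.149]],"delta_rot":[[0,0,0],[0,0,0],[0,0,0]]}
{"offset":[[-0.284,0.117,0.042],[-0.569,0.234,0.084],[-0.569,0.234,0.084]],"delta_rot":[[0,0,0],[0,0,0],[0,0,0]]}
  -> [536.6 -62.6  90.1] 100.3
{"offset":[[0,0,0.239],[0,0,0.478],[0,0,0.717],[0,0,0.717]],"delta_rot":[[0,0,0],[0,0,0],[0,0,0],[0,0,0]]}
  -> [536.6 -62.6   4. ] 100.3
{"offset":[[0,0,-0.316],[0,0,-0.633],[0,0,-0.633]],"delta_rot":[[0,0,0],[0,0,0],[0,0,0]]}
  -> [536.6 -62.6  80. ] 100.3
{"offset":[[0.332,0.015,0],[0.664,0.03,0],[0.996,0.045,0]],"delta_rot":[[0,0,0.0095],[0,0,0.0191],[0,0,0.0286]]}
{"offset":[[0.332,-0.045,0],[0.664,-0.09,0],[0.996,-0.135,0]],"delta_rot":[[0,0,0],[0,0,0],[0,0,0]]}
{"offset":[[0.254,-0.034,0],[0.509,-0.069,0],[0.509,-0.069,0]],"delta_rot":[[0,0,0],[0,0,0],[0,0,0]]}
  -> [496.  236.6  80. ] 90.0
{"offset":[[0,0,0.145],[0,0,0.29],[0,0,0.434],[0,0,0.579],[0,0,0.579]],"delta_rot":[[0,0,0],[0,0,0],[0,0,0],[0,0,0],[0,0,0]]}
  -> [496.  236.6  10.5] 90.0
{"offset":[[0,0,-0.332],[0,0,-0.663],[0,0,-0.663]],"delta_rot":[[0,0,0],[0,0,0],[0,0,0]]}
  -> [496.  236.6  90.1] 90.0
```

Call:
send_rows(offset=[[-0.332,0.212,0.054],[-0.664,0.424,0.109],[-0.996,0.636,0.163]], delta_rot=[[0,0,-0.0095],[0,0,-0.0191],[0,0,-0.0286]], grip=0.5)

```text
time: 9.57
tool_pos: [427.2, 107.3, 116.6]
tcp_rot: [-3.139, -0.0, 1.753]
contact_force: [0.7, 0.5, -0.1]
grip_width: 46.2
finger_force: 0.0
```

Call:
send_rows(offset=[[-0.332,0.136,0.05],[-0.664,0.272,0.1],[-0.996,0.408,0.149]], delta_rot=[[0,0,0],[0,0,0],[0,0,0]])

```text
time: 9.95
tool_pos: [496.6, -1.5, 98.4]
tcp_rot: [-3.138, -0.001, 1.75]
contact_force: [0.6, 0.5, 0.1]
grip_width: 45.7
finger_force: 0.0
```

Call:
send_rows(offset=[[-0.284,0.117,0.042],[-0.569,0.234,0.084],[-0.569,0.234,0.084]], delta_rot=[[0,0,0],[0,0,0],[0,0,0]])

```text
time: 10.32
tool_pos: [536.8, -64.2, 88.0]
tcp_rot: [-3.139, -0.001, 1.748]
contact_force: [0.1, 0.7, -0.8]
grip_width: 45.9
finger_force: 0.0
```

Call:
send_rows(offset=[[0,0,0.25],[0,0,0.48],[0,0,0.66],[0,0,0.717],[0,0,0.717]], delta_rot=[[0,0,0],[0,0,0],[0,0,0],[0,0,0],[0,0,0]])

```text
time: 10.95
tool_pos: [536.3, -61.9, 3.9]
tcp_rot: [-3.14, -0.001, 1.751]
contact_force: [0.4, 1.2, 0.3]
grip_width: 45.9
finger_force: 0.0
```

Call:
send_rows(offset=[[0,0,0],[0,0,0],[0,0,0],[0,0,0],[0,0,0],[0,0,0]], delta_rot=[[0,0,0],[0,0,0],[0,0,0],[0,0,0],[0,0,0],[0,0,0]], grip=0)

```text
time: 11.7
tool_pos: [537.3, -62.5, 5.0]
tcp_rot: [3.141, 0.001, 1.751]
contact_force: [-1.4, -0.0, 5.9]
grip_width: 25.8
finger_force: 30.0
```

Call:
send_rows(offset=[[0,0,-0.2],[0,0,-0.4],[0,0,-0.633],[0,0,-0.633]], delta_rot=[[0,0,0],[0,0,0],[0,0,0],[0,0,0]])

```text
time: 12.2
tool_pos: [538.2, -62.8, 82.0]
tcp_rot: [3.138, 0.002, 1.751]
contact_force: [0.2, 0.4, -0.8]
grip_width: 25.5
finger_force: 30.0
```

Call:
send_rows(offset=[[0.332,0.015,0],[0.664,0.03,0],[0.996,0.045,0]], delta_rot=[[0,0,0.0095],[0,0,0.0191],[0,0,0.0286]])

```text
time: 12.58
tool_pos: [519.9, 57.1, 79.0]
tcp_rot: [-3.14, 0.0, 1.568]
contact_force: [0.2, 0.3, -0.8]
grip_width: 25.7
finger_force: 30.0
```

Call:
send_rows(offset=[[0.332,-0.045,0],[0.664,-0.09,0],[0.996,-0.135,0]], delta_rot=[[0,0,0],[0,0,0],[0,0,0]])

```text
time: 12.95
tool_pos: [503.7, 176.7, 78.9]
tcp_rot: [-3.14, 0.0, 1.571]
contact_force: [0.8, -0.8, 0.6]
grip_width: 25.8
finger_force: 30.0
```

Call:
send_rows(offset=[[0.254,-0.034,0],[0.45,-0.06,0],[0.509,-0.069,0],[0.509,-0.069,0]], delta_rot=[[0,0,0],[0,0,0],[0,0,0],[0,0,0]])

```text
time: 13.45
tool_pos: [495.9, 236.4, 79.5]
tcp_rot: [-3.14, 0.001, 1.572]
contact_force: [0.6, -1.2, -0.7]
grip_width: 25.9
finger_force: 30.0
```

Call:
send_rows(offset=[[0,0,0.145],[0,0,0.29],[0,0,0.434],[0,0,0.53],[0,0,0.575],[0,0,0.575]], delta_rot=[[0,0,0],[0,0,0],[0,0,0],[0,0,0],[0,0,0],[0,0,0]])

```text
time: 14.2
tool_pos: [496.7, 236.4, 11.5]
tcp_rot: [3.141, 0.0, 1.571]
contact_force: [0.5, -0.9, 0.7]
grip_width: 25.6
finger_force: 30.0
```

Call:
send_rows(offset=[[0,0,0],[0,0,0],[0,0,0],[0,0,0]], delta_rot=[[0,0,0],[0,0,0],[0,0,0],[0,0,0]], grip=0.4)

```text
time: 14.7
tool_pos: [496.4, 236.7, 11.4]
tcp_rot: [3.141, 0.0, 1.571]
contact_force: [-0.2, -0.2, 0.8]
grip_width: 36.4
finger_force: 0.0
```

Call:
send_rows(offset=[[0,0,-0.2],[0,0,-0.45],[0,0,-0.66],[0,0,-0.66]], delta_rot=[[0,0,0],[0,0,0],[0,0,0],[0,0,0]])

```text
time: 15.2
tool_pos: [497.6, 237.1, 92.3]
tcp_rot: [3.137, -0.001, 1.571]
contact_force: [0.4, -0.5, 0.2]
grip_width: 36.8
finger_force: 0.0
```

```bash
cat >> plan.py <<'E'
def look(tag):
    import h,cv2
    im=h.snap('top',tag); h.show([r for r in h.nuts('top',im) if r[4]<30]); s=h.snap('scene',tag+'s')
    t=cv2.resize(im[155:250,250:350],None,fx=4,fy=4,interpolation=cv2.INTER_CUBIC); u=cv2.resize(s[170:270,280:400],None,fx=3.3,fy=3.8,interpolation=cv2.INTER_CUBIC)
    u=cv2.resize(u,(396,380)); cv2.imwrite('pics/%sc.png'%tag,cv2.hconcat([t[:380],u])[:,:,::-1])
E
python3 -c "
from plan import *
look('n1'); plan([])"
```

```text
x664.2 y-76.5 yaw0.37 L50.0 f5.5 px(391,155) n172
x652.0 y-162.8 yaw1.38 L26.0 f6.5 px(425,160) n94
x543.6 y-169.7 yaw-0.84 L38.0 f7.8 px(428,202) n141
x469.2 y-77.0 yaw-0.77 L38.0 f6.2 px(392,230) n140
x457.9 y-183.2 yaw0.54 L50.0 f6.4 px(434,236) n188
t15.3 [496.  236.6  90. ] rot [-3.141  0.     1.571] w36.8 F [0.  0.2 0.5]
```

View pics/n1c.png

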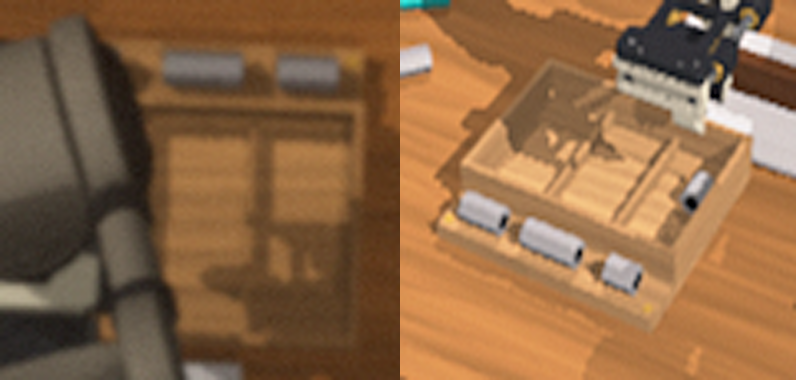

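Nut 1 lies flat in the short row (crop at (697,190)). Next is the mid nut at (469,-77).

```bash
python3 -c "
from plan import *
cycle(469.2,-77.0,-.77,501,104.5)"
```

```text
t15.3 [496.  236.6  90. ] rot [-3.141  0.     1.571] w36.8 F [0.  0.2 0.5]
{"offset":[[-0.199,-0.017,0],[-0.398,-0.034,0],[-0.598,-0.052,0],[-0.797,-0.069,0],[-0.996,-0.086,0]],"delta_rot":[[0,0,0.0245],[0,0,0.049],[0,0,0.0736],[0,0,0.0981],[0,0,0.1226]]}
{"offset":[[-0.249,0.203,0],[-0.498,0.406,0],[-0.747,0.61,0],[-0.996,0.813,0]],"delta_rot":[[0,0,0],[0,0,0],[0,0,0],[0,0,0]]}
{"offset":[[-0.261,0.214,0],[-0.261,0.214,0]],"delta_rot":[[0,0,0],[0,0,0]]}
  -> [469.2 -77.   90. ] 45.9
{"offset":[[0,0,0.239],[0,0,0.478],[0,0,0.717],[0,0,0.717]],"delta_rot":[[0,0,0],[0,0,0],[0,0,0],[0,0,0]]}
  -> [469.2 -77.    4. ] 45.9
{"offset":[[0,0,-0.317],[0,0,-0.634],[0,0,-0.634]],"delta_rot":[[0,0,0],[0,0,0],[0,0,0]]}
  -> [469.2 -77.   80.1] 45.9
{"offset":[[0.199,-0.135,0],[0.398,-0.27,0],[0.598,-0.406,0],[0.797,-0.541,0],[0.996,-0.676,0]],"delta_rot":[[0,0,-0.0245],[0,0,-0.049],[0,0,-0.0735],[0,0,-0.098],[0,0,-0.1225]]}
{"offset":[[0.327,0.057,0],[0.327,0.057,0]],"delta_rot":[[0,0,0],[0,0,0]]}
  -> [501.  104.5  80.1] 90.0
{"offset":[[0,0,0.145],[0,0,0.29],[0,0,0.435],[0,0,0.58],[0,0,0.58]],"delta_rot":[[0,0,0],[0,0,0],[0,0,0],[0,0,0],[0,0,0]]}
  -> [501.  104.5  10.5] 90.0
{"offset":[[0,0,-0.332],[0,0,-0.663],[0,0,-0.663]],"delta_rot":[[0,0,0],[0,0,0],[0,0,0]]}
  -> [501.  104.5  90. ] 90.0
```

Call:
send_rows(offset=[[-0.2,-0.017,0],[-0.4,-0.034,0],[-0.6,-0.052,0],[-0.8,-0.069,0],[-0.996,-0.086,0]], delta_rot=[[0,0,0.0245],[0,0,0.049],[0,0,0.0736],[0,0,0.098],[0,0,0.1226]], grip=0.61)

```text
time: 15.92
tool_pos: [485.1, 116.3, 89.1]
tcp_rot: [-3.14, 0.002, 0.796]
contact_force: [1.0, -1.0, 0.6]
grip_width: 55.5
finger_force: 0.0
```

Call:
send_rows(offset=[[-0.25,0.2,0],[-0.5,0.4,0],[-0.75,0.6,0],[-0.996,0.813,0]], delta_rot=[[0,0,0],[0,0,0],[0,0,0],[0,0,0]])

```text
time: 16.42
tool_pos: [471.8, -37.5, 89.2]
tcp_rot: [-3.139, 0.001, 0.801]
contact_force: [0.3, -0.0, -0.3]
grip_width: 55.7
finger_force: 0.0
```

Call:
send_rows(offset=[[-0.261,0.214,0],[-0.261,0.214,0],[-0.261,0.214,0]], delta_rot=[[0,0,0],[0,0,0],[0,0,0]])

```text
time: 16.8
tool_pos: [468.9, -76.4, 89.6]
tcp_rot: [-3.14, 0.001, 0.8]
contact_force: [0.2, -0.5, 0.3]
grip_width: 56.0
finger_force: 0.0
```

Call:
send_rows(offset=[[0,0,0.25],[0,0,0.48],[0,0,0.66],[0,0,0.717],[0,0,0.717]], delta_rot=[[0,0,0],[0,0,0],[0,0,0],[0,0,0],[0,0,0]])

```text
time: 17.42
tool_pos: [469.4, -76.2, 4.3]
tcp_rot: [-3.141, 0.0, 0.802]
contact_force: [-0.6, 0.7, 0.6]
grip_width: 55.9
finger_force: 0.0
```

Call:
send_rows(offset=[[0,0,0],[0,0,0],[0,0,0],[0,0,0],[0,0,0],[0,0,0]], delta_rot=[[0,0,0],[0,0,0],[0,0,0],[0,0,0],[0,0,0],[0,0,0]], grip=0)

```text
time: 18.18
tool_pos: [469.9, -77.0, 5.1]
tcp_rot: [3.141, -0.001, 0.801]
contact_force: [0.0, 1.6, 5.7]
grip_width: 37.7
finger_force: 30.0
```

Call:
send_rows(offset=[[0,0,-0.2],[0,0,-0.4],[0,0,-0.634],[0,0,-0.634]], delta_rot=[[0,0,0],[0,0,0],[0,0,0],[0,0,0]])

```text
time: 18.68
tool_pos: [470.7, -77.4, 82.1]
tcp_rot: [3.138, -0.002, 0.801]
contact_force: [-0.4, 0.5, -0.3]
grip_width: 37.7
finger_force: 30.0
```

Call:
send_rows(offset=[[0.2,-0.135,0],[0.4,-0.27,0],[0.6,-0.406,0],[0.8,-0.541,0],[0.996,-0.676,0]], delta_rot=[[0,0,-0.0245],[0,0,-0.049],[0,0,-0.0735],[0,0,-0.098],[0,0,-0.1225]])

```text
time: 19.3
tool_pos: [493.9, 66.2, 79.2]
tcp_rot: [-3.14, 0.0, 1.575]
contact_force: [0.0, -0.4, -0.4]
grip_width: 37.7
finger_force: 30.0
```

Call:
send_rows(offset=[[0.327,0.057,0],[0.327,0.057,0],[0.327,0.057,0]], delta_rot=[[0,0,0],[0,0,0],[0,0,0]])

```text
time: 19.68
tool_pos: [500.6, 104.3, 79.6]
tcp_rot: [-3.14, 0.0, 1.571]
contact_force: [-0.1, -0.4, -0.9]
grip_width: 37.6
finger_force: 30.0
```

Call:
send_rows(offset=[[0,0,0.145],[0,0,0.29],[0,0,0.434],[0,0,0.53],[0,0,0.575],[0,0,0.575]], delta_rot=[[0,0,0],[0,0,0],[0,0,0],[0,0,0],[0,0,0],[0,0,0]])

```text
time: 20.42
tool_pos: [501.5, 104.2, 11.7]
tcp_rot: [3.141, 0.0, 1.57]
contact_force: [-0.2, -0.9, -1.5]
grip_width: 37.7
finger_force: 30.0
```

Call:
send_rows(offset=[[0,0,0],[0,0,0],[0,0,0],[0,0,0]], delta_rot=[[0,0,0],[0,0,0],[0,0,0],[0,0,0]], grip=0.53)

```text
time: 20.92
tool_pos: [501.4, 104.6, 11.6]
tcp_rot: [3.141, 0.0, 1.571]
contact_force: [-0.2, -0.2, -0.1]
grip_width: 48.6
finger_force: 0.0
```

Call:
send_rows(offset=[[0,0,-0.2],[0,0,-0.45],[0,0,-0.66],[0,0,-0.66]], delta_rot=[[0,0,0],[0,0,0],[0,0,0],[0,0,0]])

```text
time: 21.42
tool_pos: [502.6, 104.7, 92.4]
tcp_rot: [3.137, -0.0, 1.571]
contact_force: [-0.9, -0.4, -0.7]
grip_width: 48.6
finger_force: 0.0
```

```bash
cat >> plan.py <<'E'
def nxt(tag,x,y,L,px,py):
    import h
    look(tag)
    rs=[r for r in h.nuts() if r[4]<30 and r[3]==L]
    r=min(rs,key=lambda r:math.hypot(r[0]-x,r[1]-y)); print('target',np.round(r[:4],2))
    cycle(r[0],r[1],r[2],px,py)
E
python3 -c "
from plan import *
nxt('n2',543.6,-169.6,38,531,78.5)"
```

```text
x664.3 y-76.5 yaw0.38 L50.0 f5.5 px(391,155) n174
x651.9 y-162.2 yaw1.38 L26.0 f5.4 px(424,160) n93
x543.5 y-169.3 yaw-0.85 L38.0 f8.0 px(428,202) n143
x457.7 y-183.1 yaw0.53 L50.0 f6.0 px(434,236) n189
target [ 543.5  -169.61   -0.82   38.  ]
t21.6 [500.7 104.6  89.8] rot [-3.14  0.    1.57] w48.7 F [-0.2 -1.5  0.1]
{"offset":[[-0.199,0.031,0],[-0.398,0.062,0],[-0.598,0.094,-0.001],[-0.797,0.125,-0.001],[-0.996,0.156,-0.001]],"delta_rot":[[0,0,0.0262],[0,0,0.0524],[0,0,0.0786],[0,0,0.1048],[0,0,0.131]]}
{"offset":[[-0.223,0.332,0],[-0.447,0.664,0],[-0.67,0.996,0]],"delta_rot":[[0,0,0],[0,0,0],[0,0,0]]}
{"offset":[[-0.058,0.086,0],[-0.058,0.086,0]],"delta_rot":[[0,0,0],[0,0,0]]}
  -> [ 543.5 -169.6   89.9] 42.8
{"offset":[[0,0,0.239],[0,0,0.477],[0,0,0.716],[0,0,0.716]],"delta_rot":[[0,0,0],[0,0,0],[0,0,0],[0,0,0]]}
  -> [ 543.5 -169.6    4. ] 42.8
{"offset":[[0,0,-0.316],[0,0,-0.633],[0,0,-0.633]],"delta_rot":[[0,0,0],[0,0,0],[0,0,0]]}
  -> [ 543.5 -169.6   80. ] 42.8
{"offset":[[0.167,-0.199,0],[0.334,-0.398,0],[0.5,-0.598,0],[0.667,-0.797,0],[0.834,-0.996,0]],"delta_rot":[[0,0,-0.0262],[0,0,-0.0524],[0,0,-0.0787],[0,0,-0.1049],[0,0,-0.1311]]}
{"offset":[[0.257,-0.013,0],[0.513,-0.026,0],[0.77,-0.039,0],[0.77,-0.039,0]],"delta_rot":[[0,0,0],[0,0,0],[0,0,0],[0,0,0]]}
  -> [531.   78.5  80. ] 90.0
{"offset":[[0,0,0.145],[0,0,0.29],[0,0,0.434],[0,0,0.579],[0,0,0.579]],"delta_rot":[[0,0,0],[0,0,0],[0,0,0],[0,0,0],[0,0,0]]}
  -> [531.   78.5  10.5] 90.0
{"offset":[[0,0,-0.331],[0,0,-0.662],[0,0,-0.662]],"delta_rot":[[0,0,0],[0,0,0],[0,0,0]]}
  -> [531.   78.5  89.9] 90.0
```

Call:
send_rows(offset=[[-0.2,0.031,0],[-0.4,0.062,0],[-0.6,0.094,0],[-0.8,0.125,0],[-0.996,0.156,0]], delta_rot=[[0,0,0.0262],[0,0,0.0524],[0,0,0.0786],[0,0,0.1048],[0,0,0.131]], grip=0.61)

```text
time: 22.2
tool_pos: [519.3, -15.6, 89.4]
tcp_rot: [-3.14, 0.002, 0.742]
contact_force: [0.2, -0.9, 0.2]
grip_width: 55.6
finger_force: 0.0
```

Call:
send_rows(offset=[[-0.223,0.332,0],[-0.447,0.664,0],[-0.67,0.996,0]], delta_rot=[[0,0,0],[0,0,0],[0,0,0]])

```text
time: 22.58
tool_pos: [541.7, -158.5, 89.3]
tcp_rot: [-3.139, 0.001, 0.747]
contact_force: [0.7, 0.8, -0.3]
grip_width: 56.2
finger_force: 0.0
```

Call:
send_rows(offset=[[-0.058,0.086,0],[-0.058,0.086,0],[-0.058,0.086,0]], delta_rot=[[0,0,0],[0,0,0],[0,0,0]])

```text
time: 22.95
tool_pos: [543.7, -168.0, 90.2]
tcp_rot: [-3.14, 0.0, 0.748]
contact_force: [-0.9, 0.6, -0.5]
grip_width: 56.0
finger_force: 0.0
```

Call:
send_rows(offset=[[0,0,0.25],[0,0,0.48],[0,0,0.66],[0,0,0.716],[0,0,0.716]], delta_rot=[[0,0,0],[0,0,0],[0,0,0],[0,0,0],[0,0,0]])

```text
time: 23.58
tool_pos: [544.2, -168.7, 4.9]
tcp_rot: [-3.141, 0.0, 0.748]
contact_force: [0.3, -0.1, 0.0]
grip_width: 56.0
finger_force: 0.0
```

Call:
send_rows(offset=[[0,0,0],[0,0,0],[0,0,0],[0,0,0],[0,0,0],[0,0,0]], delta_rot=[[0,0,0],[0,0,0],[0,0,0],[0,0,0],[0,0,0],[0,0,0]], grip=0)

```text
time: 24.32
tool_pos: [544.4, -169.6, 5.6]
tcp_rot: [3.141, -0.0, 0.747]
contact_force: [-1.3, 1.5, 5.5]
grip_width: 37.7
finger_force: 30.0
```

Call:
send_rows(offset=[[0,0,-0.2],[0,0,-0.4],[0,0,-0.633],[0,0,-0.633]], delta_rot=[[0,0,0],[0,0,0],[0,0,0],[0,0,0]])

```text
time: 24.82
tool_pos: [545.5, -170.3, 82.7]
tcp_rot: [3.137, -0.002, 0.747]
contact_force: [0.1, 0.0, -0.3]
grip_width: 37.7
finger_force: 30.0
```

Call:
send_rows(offset=[[0.167,-0.2,0],[0.334,-0.4,0],[0.5,-0.6,0],[0.667,-0.8,0],[0.834,-0.996,0]], delta_rot=[[0,0,-0.0262],[0,0,-0.0524],[0,0,-0.0787],[0,0,-0.1049],[0,0,-0.1311]])

```text
time: 25.45
tool_pos: [535.6, -12.8, 79.5]
tcp_rot: [-3.14, -0.0, 1.576]
contact_force: [0.2, 0.6, -1.2]
grip_width: 37.8
finger_force: 30.0
```

Call:
send_rows(offset=[[0.257,-0.013,0],[0.513,-0.026,0],[0.77,-0.039,0],[0.77,-0.039,0]], delta_rot=[[0,0,0],[0,0,0],[0,0,0],[0,0,0]])

```text
time: 25.95
tool_pos: [530.7, 80.2, 79.5]
tcp_rot: [-3.14, -0.0, 1.574]
contact_force: [0.1, -0.0, -1.3]
grip_width: 37.4
finger_force: 30.0
```

Call:
send_rows(offset=[[0,0,0.145],[0,0,0.29],[0,0,0.434],[0,0,0.53],[0,0,0.575],[0,0,0.575]], delta_rot=[[0,0,0],[0,0,0],[0,0,0],[0,0,0],[0,0,0],[0,0,0]])

```text
time: 26.7
tool_pos: [531.9, 78.2, 12.0]
tcp_rot: [3.141, 0.0, 1.571]
contact_force: [0.1, -0.6, -0.9]
grip_width: 38.0
finger_force: 30.0
```

Call:
send_rows(offset=[[0,0,0],[0,0,0],[0,0,0],[0,0,0]], delta_rot=[[0,0,0],[0,0,0],[0,0,0],[0,0,0]], grip=0.53)

```text
time: 27.2
tool_pos: [531.7, 78.5, 11.8]
tcp_rot: [3.141, 0.0, 1.571]
contact_force: [-0.6, -0.2, -0.6]
grip_width: 48.6
finger_force: 0.0
```

Call:
send_rows(offset=[[0,0,-0.2],[0,0,-0.45],[0,0,-0.66],[0,0,-0.66]], delta_rot=[[0,0,0],[0,0,0],[0,0,0],[0,0,0]])

```text
time: 27.7
tool_pos: [532.9, 78.6, 92.7]
tcp_rot: [3.137, 0.0, 1.571]
contact_force: [0.0, -0.1, -0.6]
grip_width: 48.5
finger_force: 0.0
```

```bash
python3 -c "
from plan import *
nxt('n3',457.8,-183.1,50,508,170.5)"
```

```text
x664.3 y-76.6 yaw0.38 L50.0 f5.4 px(391,155) n175
x642.3 y-186.4 yaw1.37 L26.0 f4.4 px(434,164) n97
x458.3 y-183.2 yaw0.53 L50.0 f7.9 px(434,236) n181
target [ 458.36 -182.93    0.53   50.  ]
t27.9 [531.   78.5  89.9] rot [-3.14   0.     1.571] w48.8 F [-0.3 -0.2  0.5]
{"offset":[[-0.249,-0.069,0],[-0.498,-0.138,0],[-0.747,-0.208,0],[-0.996,-0.277,0]],"delta_rot":[[0,0,-0.0211],[0,0,-0.0423],[0,0,-0.0634],[0,0,-0.0845]]}
{"offset":[[-0.285,-0.294,0],[-0.569,-0.588,0],[-0.854,-0.882,0],[-0.854,-0.882,0]],"delta_rot":[[0,0,0],[0,0,0],[0,0,0],[0,0,0]]}
  -> [ 458.4 -183.    89.9] 120.4
{"offset":[[0,0,0.239],[0,0,0.477],[0,0,0.716],[0,0,0.716]],"delta_rot":[[0,0,0],[0,0,0],[0,0,0],[0,0,0]]}
  -> [ 458.4 -183.     4. ] 120.4
{"offset":[[0,0,-0.316],[0,0,-0.633],[0,0,-0.633]],"delta_rot":[[0,0,0],[0,0,0],[0,0,0]]}
  -> [ 458.4 -183.    80. ] 120.4
{"offset":[[0.249,0.198,0],[0.498,0.395,0],[0.747,0.592,0],[0.996,0.79,0]],"delta_rot":[[0,0,0.0211],[0,0,0.0423],[0,0,0.0634],[0,0,0.0845]]}
{"offset":[[0.332,0.047,0],[0.664,0.093,0],[0.996,0.14,0]],"delta_rot":[[0,0,0],[0,0,0],[0,0,0]]}
{"offset":[[0.346,0.048,0],[0.691,0.097,0],[0.691,0.097,0]],"delta_rot":[[0,0,0],[0,0,0],[0,0,0]]}
  -> [508.  170.6  80. ] 90.0
{"offset":[[0,0,0.145],[0,0,0.29],[0,0,0.434],[0,0,0.579],[0,0,0.579]],"delta_rot":[[0,0,0],[0,0,0],[0,0,0],[0,0,0],[0,0,0]]}
  -> [508.  170.6  10.5] 90.0
{"offset":[[0,0,-0.331],[0,0,-0.662],[0,0,-0.662]],"delta_rot":[[0,0,0],[0,0,0],[0,0,0]]}
  -> [508.  170.6  89.9] 90.0
```

View pics/n3c.png

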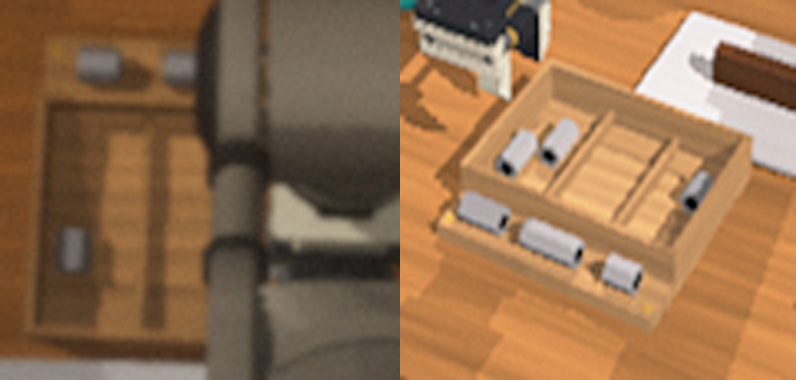

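Both mids lie flat at (517,150) and (560,140) in the crop. The far short nut was knocked to (642,-186). Next is the long nut at (458,-183).

Call:
send_rows(offset=[[-0.25,-0.069,0],[-0.5,-0.138,0],[-0.75,-0.208,0],[-0.996,-0.277,0]], delta_rot=[[0,0,-0.0211],[0,0,-0.0423],[0,0,-0.0634],[0,0,-0.0845]], grip=0.74)

```text
time: 28.35
tool_pos: [497.4, -41.7, 89.6]
tcp_rot: [-3.14, -0.002, 2.107]
contact_force: [0.7, -0.1, -0.4]
grip_width: 68.2
finger_force: 0.0
```

Call:
send_rows(offset=[[-0.285,-0.294,0],[-0.569,-0.588,0],[-0.854,-0.882,0],[-0.854,-0.882,0]], delta_rot=[[0,0,0],[0,0,0],[0,0,0],[0,0,0]])

```text
time: 28.85
tool_pos: [457.9, -185.4, 89.8]
tcp_rot: [-3.14, -0.001, 2.097]
contact_force: [-0.5, 0.3, -0.9]
grip_width: 68.0
finger_force: 0.0
```

Call:
send_rows(offset=[[0,0,0.25],[0,0,0.48],[0,0,0.66],[0,0,0.716],[0,0,0.716]], delta_rot=[[0,0,0],[0,0,0],[0,0,0],[0,0,0],[0,0,0]])

```text
time: 29.48
tool_pos: [459.0, -182.2, 4.6]
tcp_rot: [-3.141, -0.001, 2.103]
contact_force: [-0.3, -0.6, -0.3]
grip_width: 67.8
finger_force: 0.0
```

Call:
send_rows(offset=[[0,0,0],[0,0,0],[0,0,0],[0,0,0],[0,0,0],[0,0,0]], delta_rot=[[0,0,0],[0,0,0],[0,0,0],[0,0,0],[0,0,0],[0,0,0]], grip=0)

```text
time: 30.22
tool_pos: [459.5, -183.2, 5.7]
tcp_rot: [3.141, 0.001, 2.102]
contact_force: [0.4, 1.0, 5.8]
grip_width: 49.5
finger_force: 30.0
```

Call:
send_rows(offset=[[0,0,-0.2],[0,0,-0.4],[0,0,-0.633],[0,0,-0.633]], delta_rot=[[0,0,0],[0,0,0],[0,0,0],[0,0,0]])

```text
time: 30.72
tool_pos: [460.1, -183.6, 82.6]
tcp_rot: [3.14, 0.004, 2.102]
contact_force: [-0.1, 0.3, -0.1]
grip_width: 49.8
finger_force: 30.0
```

Call:
send_rows(offset=[[0.25,0.2,0],[0.5,0.4,0],[0.75,0.6,0],[0.996,0.79,0]], delta_rot=[[0,0,0.0211],[0,0,0.0423],[0,0,0.0634],[0,0,0.0845]])

```text
time: 31.22
tool_pos: [479.6, -30.6, 79.8]
tcp_rot: [-3.14, -0.0, 1.566]
contact_force: [-0.5, -0.1, -1.4]
grip_width: 49.3
finger_force: 30.0
```

Call:
send_rows(offset=[[0.332,0.047,0],[0.664,0.093,0],[0.996,0.14,0]], delta_rot=[[0,0,0],[0,0,0],[0,0,0]])

```text
time: 31.6
tool_pos: [496.3, 88.9, 79.7]
tcp_rot: [-3.14, 0.0, 1.571]
contact_force: [-0.3, -0.1, -1.4]
grip_width: 49.8
finger_force: 30.0
```

Call:
send_rows(offset=[[0.346,0.048,0],[0.6,0.08,0],[0.691,0.097,0],[0.691,0.097,0]], delta_rot=[[0,0,0],[0,0,0],[0,0,0],[0,0,0]])

```text
time: 32.1
tool_pos: [508.2, 170.5, 80.1]
tcp_rot: [-3.14, 0.001, 1.572]
contact_force: [-0.1, 0.3, -1.8]
grip_width: 49.6
finger_force: 30.0
```

Call:
send_rows(offset=[[0,0,0.145],[0,0,0.29],[0,0,0.434],[0,0,0.53],[0,0,0.575],[0,0,0.575]], delta_rot=[[0,0,0],[0,0,0],[0,0,0],[0,0,0],[0,0,0],[0,0,0]])

```text
time: 32.85
tool_pos: [508.9, 170.1, 12.2]
tcp_rot: [3.141, 0.0, 1.571]
contact_force: [-0.3, 0.6, -1.7]
grip_width: 50.0
finger_force: 30.0
```

Call:
send_rows(offset=[[0,0,0],[0,0,0],[0,0,0],[0,0,0]], delta_rot=[[0,0,0],[0,0,0],[0,0,0],[0,0,0]], grip=0.66)

```text
time: 33.35
tool_pos: [508.7, 170.6, 12.1]
tcp_rot: [3.141, 0.0, 1.571]
contact_force: [0.8, 0.1, 0.6]
grip_width: 60.5
finger_force: 0.0
```

Call:
send_rows(offset=[[0,0,-0.2],[0,0,-0.45],[0,0,-0.66],[0,0,-0.66]], delta_rot=[[0,0,0],[0,0,0],[0,0,0],[0,0,0]])

```text
time: 33.85
tool_pos: [510.0, 170.8, 93.0]
tcp_rot: [3.137, -0.001, 1.571]
contact_force: [0.4, 0.4, -0.4]
grip_width: 60.6
finger_force: 0.0
```

```bash
python3 -c "
from plan import *
nxt('n4',642.3,-186.4,26,536,210.5)"
```

```text
x664.2 y-76.7 yaw0.37 L50.0 f5.4 px(391,155) n173
x642.2 y-186.5 yaw1.39 L26.0 f4.7 px(434,164) n97
target [ 641.91 -186.68    1.42   26.  ]
t34.0 [508.1 170.4  90.3] rot [-3.14   0.     1.571] w60.8 F [ 0.6 -0.4 -0.1]
{"offset":[[-0.124,0.047,0],[-0.249,0.093,0],[-0.374,0.14,0],[-0.498,0.186,0],[-0.622,0.233,0.001],[-0.747,0.28,0.001],[-0.871,0.326,0.001],[-0.996,0.373,0.001]],"delta_rot":[[0,0,-0.0283],[0,0,-0.0566],[0,0,-0.0849],[0,0,-0.1132],[0,0,-0.1415],[0,0,-0.1698],[0,0,-0.1981],[0,0,-0.2264]]}
{"offset":[[-0.184,-0.332,0],[-0.369,-0.664,0.001],[-0.553,-0.996,0.001]],"delta_rot":[[0,0,0],[0,0,0],[0,0,0]]}
{"offset":[[-0.158,-0.284,0],[-0.315,-0.569,0],[-0.473,-0.853,0],[-0.473,-0.853,0]],"delta_rot":[[0,0,0],[0,0,0],[0,0,0],[0,0,0]]}
  -> [ 641.9 -186.7   90. ] 171.5
{"offset":[[0,0,0.239],[0,0,0.478],[0,0,0.717],[0,0,0.717]],"delta_rot":[[0,0,0],[0,0,0],[0,0,0],[0,0,0]]}
  -> [ 641.9 -186.7    4. ] 171.5
{"offset":[[0,0,-0.316],[0,0,-0.633],[0,0,-0.633]],"delta_rot":[[0,0,0],[0,0,0],[0,0,0]]}
  -> [ 641.9 -186.7   80. ] 171.5
{"offset":[[0.054,0.124,0],[0.108,0.249,0],[0.162,0.374,0],[0.216,0.498,0],[0.269,0.622,0],[0.323,0.747,0],[0.377,0.871,0],[0.431,0.996,0]],"delta_rot":[[0,0,0.0283],[0,0,0.0566],[0,0,0.0849],[0,0,0.1132],[0,0,0.1415],[0,0,0.1698],[0,0,0.1981],[0,0,0.2264]]}
{"offset":[[0.332,-0.088,0],[0.664,-0.177,0],[0.996,-0.265,0]],"delta_rot":[[0,0,0],[0,0,0],[0,0,0]]}
{"offset":[[0.332,-0.089,0],[0.664,-0.177,0],[0.996,-0.266,0]],"delta_rot":[[0,0,0],[0,0,0],[0,0,0]]}
{"offset":[[0.269,-0.071,0],[0.269,-0.071,0]],"delta_rot":[[0,0,0],[0,0,0]]}
  -> [536.1 210.4  80. ] 90.0
{"offset":[[0,0,0.145],[0,0,0.29],[0,0,0.434],[0,0,0.579],[0,0,0.579]],"delta_rot":[[0,0,0],[0,0,0],[0,0,0],[0,0,0],[0,0,0]]}
  -> [536.1 210.4  10.5] 90.0
{"offset":[[0,0,-0.332],[0,0,-0.663],[0,0,-0.663]],"delta_rot":[[0,0,0],[0,0,0],[0,0,0]]}
  -> [536.1 210.4  90. ] 90.0
```

Call:
send_rows(offset=[[-0.125,0.047,0],[-0.25,0.093,0],[-0.375,0.14,0],[-0.5,0.186,0],[-0.62,0.233,0],[-0.75,0.28,0],[-0.87,0.326,0],[-0.996,0.373,0]], delta_rot=[[0,0,-0.0283],[0,0,-0.0566],[0,0,-0.0849],[0,0,-0.1132],[0,0,-0.1415],[0,0,-0.1698],[0,0,-0.1981],[0,0,-0.2264]], grip=0.5)

```text
time: 35.0
tool_pos: [552.9, 50.6, 89.7]
tcp_rot: [-3.141, -0.003, 2.999]
contact_force: [-0.1, 0.1, 0.5]
grip_width: 46.2
finger_force: 0.0
```

Call:
send_rows(offset=[[-0.184,-0.332,0],[-0.369,-0.664,0],[-0.553,-0.996,0]], delta_rot=[[0,0,0],[0,0,0],[0,0,0]])

```text
time: 35.38
tool_pos: [601.2, -78.1, 89.7]
tcp_rot: [3.141, -0.002, 2.994]
contact_force: [1.0, 0.0, -0.7]
grip_width: 45.8
finger_force: 0.0
```

Call:
send_rows(offset=[[-0.158,-0.284,0],[-0.315,-0.569,0],[-0.473,-0.853,0],[-0.473,-0.853,0]], delta_rot=[[0,0,0],[0,0,0],[0,0,0],[0,0,0]])

```text
time: 35.88
tool_pos: [642.2, -189.2, 89.1]
tcp_rot: [-3.142, -0.002, 2.99]
contact_force: [0.9, -0.1, -0.3]
grip_width: 45.8
finger_force: 0.0
```

Call:
send_rows(offset=[[0,0,0.25],[0,0,0.48],[0,0,0.66],[0,0,0.717],[0,0,0.717]], delta_rot=[[0,0,0],[0,0,0],[0,0,0],[0,0,0],[0,0,0]])

```text
time: 36.5
tool_pos: [642.2, -185.9, 4.7]
tcp_rot: [3.141, -0.001, 2.994]
contact_force: [0.2, 0.3, 0.1]
grip_width: 46.2
finger_force: 0.0
```

Call:
send_rows(offset=[[0,0,0],[0,0,0],[0,0,0],[0,0,0],[0,0,0],[0,0,0]], delta_rot=[[0,0,0],[0,0,0],[0,0,0],[0,0,0],[0,0,0],[0,0,0]], grip=0)

```text
time: 37.25
tool_pos: [643.0, -186.6, 6.1]
tcp_rot: [-3.141, 0.001, 2.994]
contact_force: [-0.8, 0.9, 5.4]
grip_width: 25.7
finger_force: 30.0
```

Call:
send_rows(offset=[[0,0,-0.2],[0,0,-0.4],[0,0,-0.633],[0,0,-0.633]], delta_rot=[[0,0,0],[0,0,0],[0,0,0],[0,0,0]])

```text
time: 37.75
tool_pos: [643.7, -187.2, 83.2]
tcp_rot: [-3.14, 0.004, 2.994]
contact_force: [0.2, 0.5, -0.8]
grip_width: 25.2
finger_force: 30.0
```

Call:
send_rows(offset=[[0.054,0.125,0],[0.108,0.25,0],[0.162,0.375,0],[0.216,0.5,0],[0.27,0.62,0],[0.323,0.75,0],[0.377,0.87,0],[0.431,0.996,0]], delta_rot=[[0,0,0.0283],[0,0,0.0566],[0,0,0.0849],[0,0,0.1132],[0,0,0.1415],[0,0,0.1698],[0,0,0.1981],[0,0,0.2264]])

```text
time: 38.75
tool_pos: [607.9, -60.2, 79.4]
tcp_rot: [-3.139, -0.0, 1.565]
contact_force: [-1.1, 0.0, 0.3]
grip_width: 25.8
finger_force: 30.0
```

Call:
send_rows(offset=[[0.332,-0.088,0],[0.664,-0.177,0],[0.996,-0.265,0]], delta_rot=[[0,0,0],[0,0,0],[0,0,0]])

```text
time: 39.12
tool_pos: [575.8, 59.8, 79.5]
tcp_rot: [-3.139, 0.0, 1.571]
contact_force: [0.1, 0.3, 0.6]
grip_width: 25.7
finger_force: 30.0
```

Call:
send_rows(offset=[[0.332,-0.089,0],[0.664,-0.177,0],[0.996,-0.266,0]], delta_rot=[[0,0,0],[0,0,0],[0,0,0]])

```text
time: 39.5
tool_pos: [543.9, 179.3, 79.6]
tcp_rot: [-3.139, 0.001, 1.571]
contact_force: [-0.2, -0.2, 0.1]
grip_width: 25.7
finger_force: 30.0
```

Call:
send_rows(offset=[[0.269,-0.071,0],[0.269,-0.071,0],[0.269,-0.071,0]], delta_rot=[[0,0,0],[0,0,0],[0,0,0]])

```text
time: 39.88
tool_pos: [536.3, 210.0, 80.1]
tcp_rot: [-3.14, 0.001, 1.571]
contact_force: [-0.0, -0.0, 0.2]
grip_width: 25.6
finger_force: 30.0
```

Call:
send_rows(offset=[[0,0,0.145],[0,0,0.29],[0,0,0.434],[0,0,0.53],[0,0,0.575],[0,0,0.575]], delta_rot=[[0,0,0],[0,0,0],[0,0,0],[0,0,0],[0,0,0],[0,0,0]])

```text
time: 40.62
tool_pos: [536.9, 210.6, 12.4]
tcp_rot: [3.141, -0.0, 1.571]
contact_force: [0.8, -0.3, -0.5]
grip_width: 25.7
finger_force: 30.0
```

Call:
send_rows(offset=[[0,0,0],[0,0,0],[0,0,0],[0,0,0]], delta_rot=[[0,0,0],[0,0,0],[0,0,0],[0,0,0]], grip=0.4)

```text
time: 41.12
tool_pos: [536.7, 210.6, 12.1]
tcp_rot: [3.141, 0.0, 1.571]
contact_force: [0.0, -0.4, -0.0]
grip_width: 36.5
finger_force: 0.0
```

Call:
send_rows(offset=[[0,0,-0.2],[0,0,-0.45],[0,0,-0.66],[0,0,-0.66]], delta_rot=[[0,0,0],[0,0,0],[0,0,0],[0,0,0]])

```text
time: 41.62
tool_pos: [538.0, 210.9, 93.3]
tcp_rot: [3.137, -0.001, 1.571]
contact_force: [-0.3, -0.4, -0.2]
grip_width: 36.8
finger_force: 0.0
```

```bash
python3 -c "
from plan import *
nxt('n5',664.2,-76.7,50,524,144.5)"
```

```text
x664.2 y-76.5 yaw0.37 L50.0 f5.5 px(391,155) n172
target [ 6.641e+02 -7.661e+01  3.700e-01  5.000e+01]
t41.8 [536.  210.4  90.3] rot [-3.14   0.     1.571] w36.8 F [0.5 0.1 0.1]
{"offset":[[-0.332,0.148,0],[-0.664,0.296,0.001],[-0.996,0.444,0.001]],"delta_rot":[[0,0,-0.0195],[0,0,-0.0391],[0,0,-0.0586]]}
{"offset":[[-0.332,0.017,0],[-0.664,0.034,0.001],[-0.996,0.051,0.001]],"delta_rot":[[0,0,0],[0,0,0],[0,0,0]]}
{"offset":[[-0.266,0.014,0],[-0.531,0.028,0.001],[-0.531,0.028,0.001]],"delta_rot":[[0,0,0],[0,0,0],[0,0,0]]}
  -> [664.2 -76.6  90. ] 111.1
{"offset":[[0,0,0.239],[0,0,0.477],[0,0,0.716],[0,0,0.716]],"delta_rot":[[0,0,0],[0,0,0],[0,0,0],[0,0,0]]}
  -> [664.2 -76.6   4. ] 111.1
{"offset":[[0,0,-0.316],[0,0,-0.633],[0,0,-0.633]],"delta_rot":[[0,0,0],[0,0,0],[0,0,0]]}
  -> [664.2 -76.6  80. ] 111.1
{"offset":[[0.332,-0.066,0],[0.664,-0.132,0],[0.996,-0.198,0]],"delta_rot":[[0,0,0.0195],[0,0,0.0391],[0,0,0.0586]]}
{"offset":[[0.246,-0.156,0],[0.492,-0.312,0],[0.739,-0.468,0],[0.985,-0.624,0],[0.985,-0.624,0]],"delta_rot":[[0,0,0],[0,0,0],[0,0,0],[0,0,0],[0,0,0]]}
  -> [524.1 144.5  80. ] 90.0
{"offset":[[0,0,0.145],[0,0,0.29],[0,0,0.434],[0,0,0.579],[0,0,0.579]],"delta_rot":[[0,0,0],[0,0,0],[0,0,0],[0,0,0],[0,0,0]]}
  -> [524.1 144.5  10.5] 90.0
{"offset":[[0,0,-0.331],[0,0,-0.662],[0,0,-0.662]],"delta_rot":[[0,0,0],[0,0,0],[0,0,0]]}
  -> [524.1 144.5  90. ] 90.0
```

View pics/n5c.png

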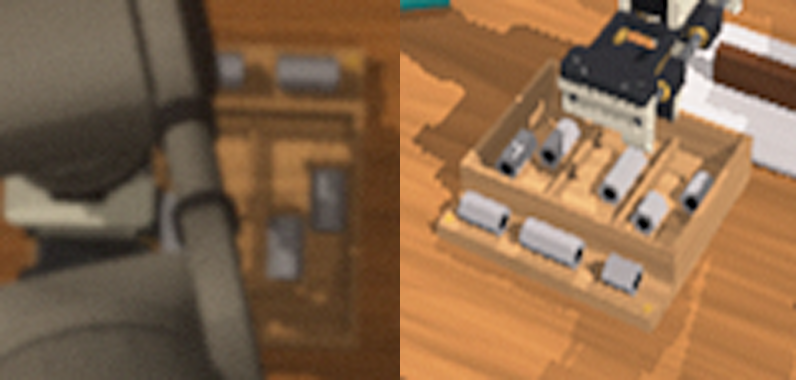

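Five nuts lie flat in their rows. Last is the long one at (664,-77).

Call:
send_rows(offset=[[-0.332,0.148,0],[-0.664,0.296,0],[-0.996,0.444,0]], delta_rot=[[0,0,-0.0195],[0,0,-0.0391],[0,0,-0.0586]], grip=0.74)

```text
time: 42.15
tool_pos: [589.7, 90.0, 89.8]
tcp_rot: [-3.139, -0.001, 1.944]
contact_force: [0.8, 1.1, 0.4]
grip_width: 62.0
finger_force: 0.0
```

Call:
send_rows(offset=[[-0.332,0.017,0],[-0.664,0.034,0],[-0.996,0.051,0]], delta_rot=[[0,0,0],[0,0,0],[0,0,0]])

```text
time: 42.52
tool_pos: [638.4, -19.4, 89.7]
tcp_rot: [-3.139, -0.001, 1.939]
contact_force: [-0.5, 0.3, -0.4]
grip_width: 68.0
finger_force: 0.0
```

Call:
send_rows(offset=[[-0.266,0.014,0],[-0.531,0.028,0],[-0.531,0.028,0]], delta_rot=[[0,0,0],[0,0,0],[0,0,0]])

```text
time: 42.9
tool_pos: [664.6, -78.6, 89.4]
tcp_rot: [-3.14, -0.001, 1.936]
contact_force: [0.6, -0.1, 0.4]
grip_width: 67.7
finger_force: 0.0
```

Call:
send_rows(offset=[[0,0,0.25],[0,0,0.48],[0,0,0.66],[0,0,0.717],[0,0,0.717]], delta_rot=[[0,0,0],[0,0,0],[0,0,0],[0,0,0],[0,0,0]])

```text
time: 43.52
tool_pos: [664.4, -75.7, 4.8]
tcp_rot: [-3.141, -0.001, 1.94]
contact_force: [0.4, -0.0, 0.8]
grip_width: 67.9
finger_force: 0.0
```

Call:
send_rows(offset=[[0,0,0],[0,0,0],[0,0,0],[0,0,0],[0,0,0],[0,0,0]], delta_rot=[[0,0,0],[0,0,0],[0,0,0],[0,0,0],[0,0,0],[0,0,0]], grip=0)

```text
time: 44.28
tool_pos: [665.3, -76.5, 6.2]
tcp_rot: [3.14, 0.001, 1.939]
contact_force: [-0.4, 0.8, 6.3]
grip_width: 49.7
finger_force: 30.0
```

Call:
send_rows(offset=[[0,0,-0.2],[0,0,-0.4],[0,0,-0.633],[0,0,-0.633]], delta_rot=[[0,0,0],[0,0,0],[0,0,0],[0,0,0]])

```text
time: 44.78
tool_pos: [666.1, -76.8, 83.2]
tcp_rot: [3.138, 0.003, 1.939]
contact_force: [0.5, -0.3, -1.2]
grip_width: 49.5
finger_force: 30.0
```

Call:
send_rows(offset=[[0.332,-0.066,0],[0.664,-0.132,0],[0.996,-0.198,0]], delta_rot=[[0,0,0.0195],[0,0,0.0391],[0,0,0.0586]])

```text
time: 45.15
tool_pos: [597.9, 27.4, 79.4]
tcp_rot: [-3.139, -0.0, 1.567]
contact_force: [1.0, 0.6, -1.6]
grip_width: 49.6
finger_force: 30.0
```

Call:
send_rows(offset=[[0.246,-0.156,0],[0.492,-0.312,0],[0.739,-0.468,0],[0.985,-0.624,0],[0.985,-0.624,0]], delta_rot=[[0,0,0],[0,0,0],[0,0,0],[0,0,0],[0,0,0]])

```text
time: 45.78
tool_pos: [522.4, 146.3, 79.8]
tcp_rot: [-3.138, 0.0, 1.574]
contact_force: [0.2, 0.7, -1.8]
grip_width: 49.3
finger_force: 30.0
```

Call:
send_rows(offset=[[0,0,0.145],[0,0,0.29],[0,0,0.434],[0,0,0.53],[0,0,0.575],[0,0,0.575]], delta_rot=[[0,0,0],[0,0,0],[0,0,0],[0,0,0],[0,0,0],[0,0,0]])

```text
time: 46.52
tool_pos: [525.0, 144.4, 12.4]
tcp_rot: [3.141, 0.0, 1.571]
contact_force: [-0.2, 0.6, -0.1]
grip_width: 49.3
finger_force: 30.0
```

Call:
send_rows(offset=[[0,0,0],[0,0,0],[0,0,0],[0,0,0]], delta_rot=[[0,0,0],[0,0,0],[0,0,0],[0,0,0]], grip=0.66)

```text
time: 47.02
tool_pos: [524.7, 144.7, 12.3]
tcp_rot: [3.141, 0.0, 1.571]
contact_force: [-0.2, -0.2, -0.5]
grip_width: 60.6
finger_force: 0.0
```

Call:
send_rows(offset=[[0,0,-0.2],[0,0,-0.45],[0,0,-0.75],[0,0,-0.75]], delta_rot=[[0,0,0],[0,0,0],[0,0,0],[0,0,0]])

```text
time: 47.52
tool_pos: [526.5, 145.0, 105.0]
tcp_rot: [3.136, -0.001, 1.571]
contact_force: [-0.4, 0.5, -0.2]
grip_width: 60.7
finger_force: 0.0
```

Call:
send_rows(offset=[[0.17,-0.25,0],[0.35,-0.5,0],[0.52,-0.75,0],[0.696,-1,0]], delta_rot=[[0,0,0],[0,0,0],[0,0,0],[0,0,0]])

```text
time: 48.02
tool_pos: [403.2, 228.5, 101.4]
tcp_rot: [-3.14, 0.001, 1.571]
contact_force: [0.2, 0.1, 0.6]
grip_width: 60.4
finger_force: 0.0
```

Call:
send_rows(offset=[[0,-0.22,0],[0,-0.44,0],[0,-0.44,0],[0,-0.44,0]], delta_rot=[[0,0,0],[0,0,0],[0,0,0],[0,0,0]])

```text
time: 48.52
tool_pos: [352.7, 228.3, 102.1]
tcp_rot: [3.141, -0.0, 1.571]
contact_force: [-0.2, -0.4, 0.0]
grip_width: 60.5
finger_force: 0.0
```

```bash
python3 -c "
from plan import *
look('n6')
import h
im=h.optics.capture('top'); h.show([h.fit('top',m,16) for m in h.blobs(im,(264,181,339,236))])
h.show([h.fit('top',m,24) for m in h.blobs(im,(262,160,338,177))])
plan([(351.2,228,17.9,90,30)])"
```

```text
x537.0 y210.9 yaw-0.10 L26.0 f5.4 px(278,201) n107
x516.4 y157.0 yaw-0.81 L50.0 f211.9 px(299,210) n406
x516.9 y91.3 yaw-0.84 L50.0 f155.2 px(325,210) n303
x496.9 y236.4 yaw0.04 L26.0 f3.5 px(268,217) n100
x499.5 y197.6 yaw-1.47 L50.0 f42.0 px(270,234) n42
x614.7 y223.8 yaw1.55 L26.0 f5.5 px(274,170) n94
x613.2 y157.5 yaw1.56 L50.0 f5.7 px(300,171) n181
x613.2 y91.4 yaw-1.55 L38.0 f10.0 px(326,172) n124
t48.7 [352.8 228.1 102.1] rot [ 3.141 -0.     1.57 ] w60.4 F [1.  0.1 0. ]
{"offset":[[0,-0.004,0.234],[-0.001,-0.009,0.468],[-0.001,-0.013,0.702],[-0.001,-0.013,0.702]],"delta_rot":[[0,0,0],[0,0,-0.0001],[0,0,-0.0001],[0,0,-0.0001]]}
  -> [351.3 228.   17.9] 90.0
```

View pics/n6c.png

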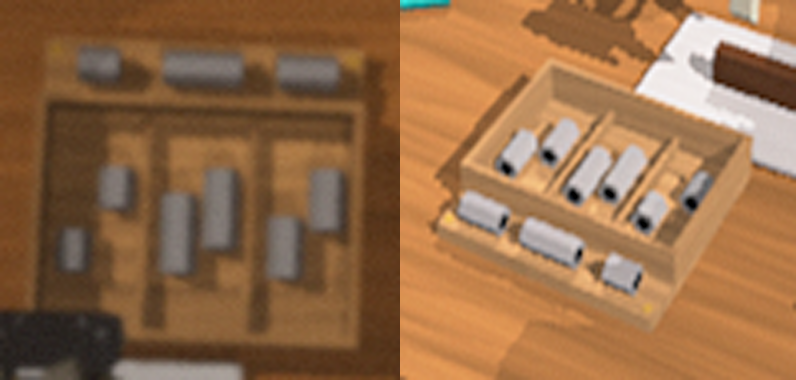

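All six lie flat and well inside their rows: short at (73,250) and (115,187), long at (177,235) and (220,208), mid at (283,248) and (326,200) in the crop. Now the cover goes back.

Call:
send_rows(offset=[[0,-0.01,0.25],[0,-0.013,0.48],[0,-0.013,0.64],[0,-0.013,0.7],[0,-0.013,0.7]], delta_rot=[[0,0,0],[0,0,0],[0,0,0],[0,0,0],[0,0,0]])

```text
time: 49.3
tool_pos: [350.6, 228.0, 18.1]
tcp_rot: [-3.141, 0.0, 1.571]
contact_force: [-0.2, -0.3, 0.5]
grip_width: 60.4
finger_force: 0.0
```

Call:
send_rows(offset=[[0,0,0],[0,0,0],[0,0,0],[0,0,0],[0,0,0],[0,0,0],[0,0,0],[0,0,0]], delta_rot=[[0,0,0],[0,0,0],[0,0,0],[0,0,0],[0,0,0],[0,0,0],[0,0,0],[0,0,0]], grip=0)

```text
time: 50.3
tool_pos: [350.6, 228.2, 18.4]
tcp_rot: [3.141, -0.0, 1.571]
contact_force: [0.4, -0.6, 2.7]
grip_width: 17.9
finger_force: 30.0
```

Call:
send_rows(offset=[[0,0,-0.1],[0,0,-0.25],[0,0,-0.4],[0,0,-0.55],[0,0,-0.62],[0,0,-0.62],[0,0,-0.62],[0,0,-0.62]], delta_rot=[[0,0,0],[0,0,0],[0,0,0],[0,0,0],[0,0,0],[0,0,0],[0,0,0],[0,0,0]])

```text
time: 51.3
tool_pos: [349.9, 228.0, 92.1]
tcp_rot: [-3.14, 0.001, 1.571]
contact_force: [-0.0, 0.9, -3.0]
grip_width: 17.7
finger_force: 30.0
```

```bash
python3 -c "
from plan import *
plan([(516.1,156.2,92,90,30)])"
```

```text
t51.3 [349.9 228.   92.1] rot [-3.140e+00  1.000e-03  1.571e+00] w17.7 F [-0.   0.9 -3. ]
{"offset":[[-0.086,0.199,0],[-0.172,0.398,0],[-0.258,0.598,0],[-0.344,0.797,0],[-0.43,0.996,0]],"delta_rot":[[0,0,0],[0,0,0],[0,0,0],[0,0,0],[0,0,0]]}
{"offset":[[-0.084,0.194,0],[-0.168,0.389,0],[-0.168,0.389,0]],"delta_rot":[[0,0,0],[0,0,0],[0,0,0]]}
  -> [516.1 156.2  92.1] 90.0
```

Call:
send_rows(offset=[[-0.05,0.1,0],[-0.12,0.28,0],[-0.2,0.48,0],[-0.3,0.68,0],[-0.37,0.86,0],[-0.43,0.996,0]], delta_rot=[[0,0,0],[0,0,0],[0,0,0],[0,0,0],[0,0,0],[0,0,0]])

```text
time: 52.05
tool_pos: [472.1, 175.3, 92.5]
tcp_rot: [3.141, 0.0, 1.57]
contact_force: [0.5, -0.3, -2.5]
grip_width: 18.0
finger_force: 30.0
```

Call:
send_rows(offset=[[-0.08,0.19,0],[-0.14,0.32,0],[-0.168,0.389,0],[-0.168,0.389,0],[-0.168,0.389,0],[-0.168,0.389,0]], delta_rot=[[0,0,0],[0,0,0],[0,0,0],[0,0,0],[0,0,0],[0,0,0]])

```text
time: 52.8
tool_pos: [516.0, 156.8, 92.7]
tcp_rot: [-3.141, 0.0, 1.572]
contact_force: [0.4, -0.5, -2.5]
grip_width: 17.9
finger_force: 30.0
```

```bash
python3 -c "
from plan import *
plan([(516.1,156.2,62,90,10),(516.1,156.2,53.2,90,3)])"
```

```text
t52.8 [516.  156.8  92.7] rot [-3.141  0.     1.572] w17.9 F [ 0.4 -0.5 -2.5]
{"offset":[[-0.001,0,0.064],[-0.002,0,0.128],[-0.004,0.001,0.192],[-0.005,0.001,0.256],[-0.005,0.001,0.256]],"delta_rot":[[0,0,0],[0,0,0.0001],[0,0,0.0001],[0,0,0.0001],[0,0,0.0001]]}
  -> [516.1 156.2  62. ] 90.0
{"offset":[[0,0,0.024],[0,0,0.049],[0,0,0.073],[0,0,0.073]],"delta_rot":[[0,0,0],[0,0,0],[0,0,0],[0,0,0]]}
  -> [516.1 156.2  53.2] 90.0
```

Call:
send_rows(offset=[[0,0,0.07],[0,0,0.14],[0,0,0.2],[0,0,0.245],[0,0,0.27],[0,0,0.29],[0,0,0.3],[0,0,0.3]], delta_rot=[[0,0,0],[0,0,0],[0,0,0],[0,0,0],[0,0,0],[0,0,0],[0,0,0],[0,0,0]])

```text
time: 53.8
tool_pos: [516.6, 156.4, 56.7]
tcp_rot: [3.141, 0.0, 1.571]
contact_force: [0.2, 1.1, -2.6]
grip_width: 17.6
finger_force: 30.0
```

Call:
send_rows(offset=[[0,0,0.006],[0,0,0.012],[0,0,0.016],[0,0,0.016],[0,0,0.016]], delta_rot=[[0,0,0],[0,0,0],[0,0,0],[0,0,0],[0,0,0]])

```text
time: 54.42
tool_pos: [516.6, 156.4, 54.7]
tcp_rot: [3.142, 0.0, 1.571]
contact_force: [0.4, -0.3, -3.3]
grip_width: 17.9
finger_force: 30.0
```

Call:
send_rows(offset=[[0,0,0.003],[0,0,0.006],[0,0,0.006],[0,0,0.006]], delta_rot=[[0,0,0],[0,0,0],[0,0,0],[0,0,0]])

```text
time: 54.92
tool_pos: [516.6, 156.4, 54.4]
tcp_rot: [3.141, 0.0, 1.571]
contact_force: [-1.9, -0.8, 3.4]
grip_width: 17.8
finger_force: 30.0
```

Call:
send_rows(offset=[[0,0,0.003],[0,0,0.006],[0,0,0.006],[0,0,0.006]], delta_rot=[[0,0,0],[0,0,0],[0,0,0],[0,0,0]])

```text
time: 55.42
tool_pos: [516.6, 156.4, 54.4]
tcp_rot: [3.141, 0.0, 1.571]
contact_force: [-4.9, -0.5, 10.1]
grip_width: 17.9
finger_force: 30.0
```

```bash
python3 -c "
from plan import *
import h
h.snap('scene','c1')
plan([])"; python3 -c "
import cv2
s=cv2.imread('pics/c1.png'); cv2.imwrite('pics/c1c.png',cv2.resize(s[170:270,280:400],None,fx=5,fy=5,interpolation=cv2.INTER_CUBIC))"
```

```text
t55.5 [516.6 156.4  54.4] rot [3.141 0.    1.571] w17.7 F [-3.5 -0.4 10.7]
```

View pics/c1c.png

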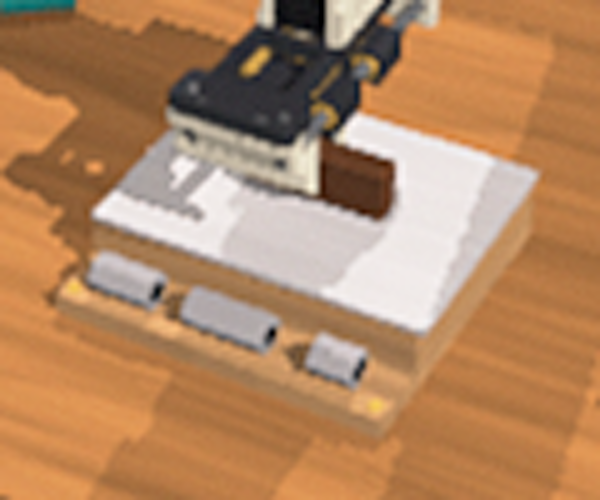

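Contact came at the predicted height (TCP z 54.4, 10 N down), and the cover looks flush. I release, retreat and check.

Call:
send_rows(offset=[[0,0,-0.004],[0,0,-0.005],[0,0,-0.005],[0,0,-0.005],[0,0,-0.005],[0,0,-0.005]], delta_rot=[[0,0,0],[0,0,0],[0,0,0],[0,0,0],[0,0,0],[0,0,0]], grip=0.7)

```text
time: 56.22
tool_pos: [516.5, 156.4, 53.8]
tcp_rot: [-3.141, 0.0, 1.571]
contact_force: [-0.6, 0.6, -0.3]
grip_width: 63.6
finger_force: 0.0
```

Call:
send_rows(offset=[[0,0,-0.15],[0,0,-0.4],[0,0,-0.7],[0,0,-0.9],[0,0,-0.9]], delta_rot=[[0,0,0],[0,0,0],[0,0,0],[0,0,0],[0,0,0]])

```text
time: 56.85
tool_pos: [517.6, 156.6, 163.6]
tcp_rot: [3.137, -0.001, 1.571]
contact_force: [-0.3, 0.5, -0.1]
grip_width: 65.0
finger_force: 0.0
```

Call:
send_rows(offset=[[-0.33,0,0],[-0.66,0,0],[-1,0,0],[-1,0,0]], delta_rot=[[0,0,0],[0,0,0],[0,0,0],[0,0,0]])

```text
time: 57.35
tool_pos: [516.0, 34.2, 160.5]
tcp_rot: [-3.139, 0.0, 1.567]
contact_force: [-0.2, 0.2, -0.2]
grip_width: 64.3
finger_force: 0.0
```

Call:
send_rows(offset=[[-0.33,0,0],[-0.66,0,0],[-1,0,0],[-1,0,0]], delta_rot=[[0,0,0],[0,0,0],[0,0,0],[0,0,0]])

```text
time: 57.85
tool_pos: [516.4, -85.0, 160.8]
tcp_rot: [-3.14, -0.0, 1.568]
contact_force: [0.5, 0.3, -0.7]
grip_width: 64.4
finger_force: 0.0
```

Call:
send_rows(offset=[[-0.33,0,0],[-0.66,0,0],[-1,0,0],[-1,0,0]], delta_rot=[[0,0,0],[0,0,0],[0,0,0],[0,0,0]])

```text
time: 58.35
tool_pos: [516.7, -204.4, 160.9]
tcp_rot: [-3.141, -0.0, 1.569]
contact_force: [-0.2, -0.3, -0.3]
grip_width: 64.2
finger_force: 0.0
```

Run:
```python
from h import *
a=cv2.imread('pics/top0.png'); im=snap('top','end'); s=snap('scene','ends')
for I in (a[:,:,::-1].copy(),im):
    hsv=cv2.cvtColor(I,cv2.COLOR_RGB2HSV); m=((hsv[...,1]<60)&(hsv[...,2]>90)).astype(np.uint8)
    n,lab,st,ce=cv2.connectedComponentsWithStats(m); i=lab[225,270]
    v,u=np.nonzero(lab==i); print(st[i],cv2.minAreaRect(np.array([ray('top',p,46)[:2] for p in zip(u,v)],np.float32)))
s0=cv2.imread('pics/scene0.png')[:,:,::-1]
f=lambda I:cv2.resize(I[170:270,280:400],(396,380),interpolation=cv2.INTER_CUBIC)
cv2.imwrite('pics/endc.png',cv2.hconcat([f(s0),f(s)])[:,:,::-1])
```

```text
[ 256  177   85   65 4883] ((517.5404052734375, 159.67262268066406), (205.13015747070312, 155.80152893066406), 89.40081787109375)
[ 255  178   86   64 4852] ((515.9277954101562, 160.12228393554688), (205.4736785888672, 154.70657348632812), 89.77995300292969)
```

View pics/endc.png

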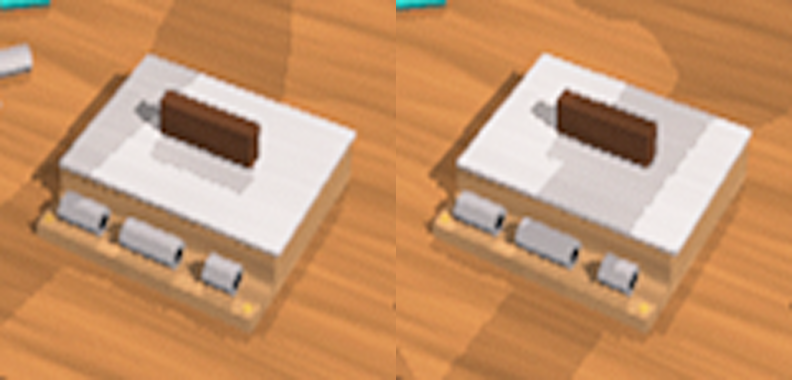

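The cover sits as it did at the start: shifted under 2 mm, square to within 0.4°, and level in the before-and-after pictures. Handing in.

```bash
python3 -c "
from plant import ticket
print(ticket.close_job())"
```

```text
the job is handed in; nothing more can be done
None
```

I sorted all six nuts flat into the rows of their samples, put the cover back square and fully down on the rim, and handed the job in at about 58 s; the hand-in gave no verdict.

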